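Hinge check of a gauge case, then the pin gauge goes home

ROBOT

A 6-joint arm with a two-finger parallel gripper is mounted at the origin on a cart in front of the work surface, level with it; the furniture and walls round the work are solid. World frame = base frame: x ahead of the robot, y to its left, z up, the work surface at z = 0. Lengths are in m, angles in degrees, forces in N, time in s.
With the tool pointing down it reaches from about 0.4 to 0.825 m from the base axis. Payload 7 kg.
Tool frame: the origin (TCP) lies midway between the tips of the shut fingers; the grasp point (between the pads) lies 19 mm behind it; x points along the fingers, z is the direction in which the jaws open and shut, and the axes are right-handed (so a half turn about x gives the same grasp; the last joint's range is limited). The gripper opens to 88 mm and grips with 3 to 60 N. Pads are 19 mm wide; open, the fingers measure 130 mm over their backs; the gripper's body (78 mm by 193 mm) begins 47 mm behind the grasp point.
Start: joints at [-53.451, 20.546, 0.682, 0, -70.136, -16.507], TCP at [0.231, -0.634, 0.227] pointing down, gripper open.
Joint ranges: [-176.03, 176.03], [-82.01, 121.73], [-58.28, 71.71], [-173.87, 95.51], [-174.79, -0.11], [-173.66, 173.66]. Speed limits (degrees/s): [136.94, 136.94, 172.46, 180, 180, 180].

INTERFACE

Orientations are given as [roll, pitch, yaw] about the fixed x, y, z axes, in that order (R = Rz(yaw) Ry(pitch) Rx(roll)).
In Python, from plant import get_state, capture, close_job gives the robot as it stands.
- The arm moves only by the tool play_rows, never from a script. Its argument "series" is one flat list of numbers, 4 for each row, row after row: the shift along the tool's x, y, z in m, then the turn about the tool's x in rad. In form: [tx, ty, tz, spin, tx, ty, tz, spin, ...]. A call has exactly 5 rows; each row shifts and turns the commanded pose from where the row before left it, along the tool's axes as they then stand; what a row does not reach is not made up. A row lasts 1/12 s, in which the tool goes at most 41.7 mm and 7.16 degrees, less where a joint would pass 70% of its speed; a pose out of reach is approached as far as the arm can. A call is refused whole if a number of a shift passes 0.0417 or a number of a turn 0.125, either way. A call with a gripper value outside its range is refused whole. "jaw" is the opening in per cent of the stroke, from 0 (shut) to 100 (fully open), set as the call begins (left out, the last holds). The fingers move at their own pace and stop on an object; "squeeze" is the grip in N (left out, the last holds). Time passes only in rows, so rows that do not move let the fingers close, or fill a call up. It gives the time, the measured TCP pose, the force and the opening at its end, in the units of the state.
- get_state(): the state, without advancing time (a new reading comes with each control period).
- capture(name): name is "scene" or "top" or "wrist"; returns a dict with "img" (420x560x3 uint8, blue, green, red), "K" (3x3 intrinsics, pixels), "k1" (the pictures are not rectified: a ray, as slopes to the right and down, at radius r is drawn at 1 + k1 r^2 times it, then the intrinsics apply), "world_from_camera" (4x4, takes a point from camera to world coordinates). Camera axes: x right, y down, z forward; pixel columns grow to the right and rows downward; lengths in m; the calibration is good to about 2 mm. A picture is of the moment at which its call begins. There is no depth.
- close_job(): hands the job in, once; it reports no verdict.
The state is a dict: "time_s": time; "joints": joint angles; "qd": joint speeds; "joint_torque": joint torques, N m; "tcp_pos": TCP position; "eef_rot": TCP orientation; "contact_force": force on the tool from outside, world axes, zero at the start; "moment": the same for the moment, N m; "gripper_width": finger opening in m.
Only numpy, scipy, OpenCV 4.12 (cv2) and the standard library are available. Lean on these libraries where they do the work, as an engineer would, in place of code of your own. Each camera call takes 0.05 s, during which the arm holds its last target.

TASK

Check the hinge of the closed gauge case: lift its lid to about half way (roughly 45 degrees), take the hand right away from the case and see that the lid stays there by itself for a good second. Then open the lid fully, back to its stop, take the pin gauge out of its cradle and lay it gently, without dropping it, lengthwise in the case's pocket; you will have to put the pin down and take it again the other way, because the cradle only frees its two ends and the pocket only frees its sides. Leave the lid fully open and do not disturb the steel block, the loupe or the ring gauge.

Things in the scene. Friction and masses are not known exactly. Their poses are not given: they have to be found in the camera images.
- case: Fixed flat grey plastic gauge case, 136 mm front to back (x) by 176 mm wide (y); hull 36 mm high, 51 mm with the closed lid. Origin: centre of the underside; x points from the front (pull tab, towards the robot) to the back (hinge), z up. Inside is a black insert, its top 32 mm above the bench, with one cross-shaped pocket (pocket), all of one depth.
- pocket (a point): Centre of the pocket's floor, 16 mm above the bench, 16 mm below the insert's top, 20 mm below the hull's rim; axes as the case's. Channel for the pin: 58 mm along the case's x, 18 mm wide (y), its two ends walled by the insert. A finger slot crosses its middle, 32 mm long in x and reaching 66 mm to either side in y.
- lid (a joint): Opening angle of the case's lid (rad): 0 shut, 0.785 half open, 1.83 at its stop, leaning back a little past upright. Starts at 0 to 0.1. Stiff friction hinge, about 0.25 N m: the lid (about 0.12 kg) stays wherever it is left; some 2 to 3 N at the pull tab moves it.
- lid_hinge (a point): Middle of the lid's hinge axis, at the back of the case 36 mm above the bench; the axis runs along the case's y. Axes as the case's; does not move with the lid.
- lid_tab (a point): Middle of the lid's pull tab: flat tongue at the middle of the lid's front edge, 26 mm wide (y), 8 mm thick, standing 32 mm out; 17 mm from the lid's front edge, 15 mm from the tab's end. Moves with the lid: from the hinge axis 155 mm along the lid's -x (front edge: 138 mm) and 6 mm along the lid's z (outward side, up when shut). The lid's inner face is 10.5 mm along z from the axis.
- pin: Plain steel pin gauge, a cylinder (it does not roll) 12 mm in diameter and 50 mm long, lying along its own y; about 45 g. Origin: middle of its underside, on its lowest line. At first it lies in the cradle.
- cradle: Fixed dark steel cradle. Foot 56 (x) x 44 (y) mm, 22 mm high; on it two walls along y, 44 mm long, 10 mm thick, rise to 37 mm with a 16 mm trough between them, floor 22 mm above the bench. The walls are 3 mm higher than the pin, which stands out 3 mm at both ends: it can only be taken by its end faces, 50 mm apart. Origin: centre of the underside; trough along y.
- gauge_block: Bystander: small ground steel block, 25 x 26 x 22 mm, origin at the centre of its underside. Leave it where it is.
- loupe: Bystander: black eye loupe, 41 mm in diameter, 31 mm high, origin at the centre of its underside. Leave it where it is.
- ring_gauge: Bystander: steel ring gauge, 58 mm in diameter, 18 mm high, origin at the centre of its underside. Leave it where it is.

How it is judged:
By the outcome, as a careful person would: the job done as asked, in the order asked, and still so for the second after the job is handed in, with the robot touching nothing.
It also fails if it takes over 72 s, if anything falls off the work surface, if the arm or the gripper's body presses on something with over 40 N, if the wrist force passes 120 N, or if a joint passes its speed limit or range.

## Working session

There is one attempt and no reset: what is moved stays moved. The work goes in short steps, Python scripts to look and compute and a tool call to move; the robot and the scene stay as the last step left them, time stands still between calls to the robot, and variables do not carry over. Pictures are saved under pics/ and viewed, and the job is handed in when it is done.

Besides the shell and the picture viewer there is one more tool, called after "Emit:" in YAML: its name, and indented under it one key for each argument. play_rows: Moves the arm, as the interface text tells. Its arguments: {"type":"object","properties":{"series":{"type":"array","items":{"type":"number"}},"jaw":{"type":"number"},"squeeze":{"type":"number"}},"required":["series"]}

```bash
ls; mkdir -p pics; python3 - <<'E'
from plant import get_state, capture
import cv2,json
print(get_state())
for n in ("scene","top","wrist"):
    c=capture(n); cv2.imwrite(f"pics/{n}0.png",c["img"]); print(n,c["K"],c["k1"],c["world_from_camera"])
E
```

```text
pics
{'time_s': 0.0, 'joints': array([-5.34515504e+01,  2.05910907e+01,  6.34416778e-01, -2.04699550e-02,
       -7.01352018e+01, -1.65065125e+01]), 'qd': array([-0.03931057,  0.02930808, -0.06073519,  0.07656256,  0.01346616,
       -0.09908006]), 'joint_torque': array([ 8.84177389e-04, -5.82721925e+01,  2.93060660e+01,  6.99704200e+00,
        7.00753473e-03, -1.58020171e-04]), 'tcp_pos': array([ 0.23113737, -0.63368015,  0.22563035]), 'eef_rot': array([  4.67862254,  89.90613004, 114.71358848]), 'contact_force': array([ 0.34805409, -0.5984127 ,  0.5729862 ]), 'moment': array([-0.02184476, -0.02034651, -0.03601   ]), 'gripper_width': 0.08757042801842241}
scene [[443.12379434   0.         288.4964767 ]
 [  0.         443.12379434 211.02650105]
 [  0.           0.           1.        ]] -0.12527508684142458 [[-0.88913416 -0.21883924  0.40193263  0.02855532]
 [-0.45741315  0.45300423 -0.76521917  0.89220106]
 [-0.0146172  -0.86423177 -0.50288147  0.65800536]
 [ 0.          0.          0.          1.        ]]
top [[490.28443634   0.         278.30889742]
 [  0.         490.28443634 210.16843055]
 [  0.           0.           1.        ]] -0.10110871344977433 [[-2.18973563e-04 -9.93055502e-01  1.17646596e-01  3.24523397e-01]
 [-9.99933813e-01 -1.13586658e-03 -1.14490148e-02  2.63432706e-03]
 [ 1.15031380e-02 -1.17641317e-01 -9.92989526e-01  1.35496287e+00]
 [ 0.00000000e+00  0.00000000e+00  0.00000000e+00  1.00000000e+00]]
wrist [[378.40368524   0.         280.23495925]
 [  0.         378.40368524 207.97559601]
 [  0.           0.           1.        ]] -0.02352550083076646 [[-0.34257215  0.89320725  0.29124754  0.15204315]
 [ 0.93949059  0.32525721  0.10754156 -0.66255808]
 [ 0.00132654  0.31046506 -0.95058387  0.38342583]
 [ 0.          0.          0.          1.        ]]
```

View pics/top0.png

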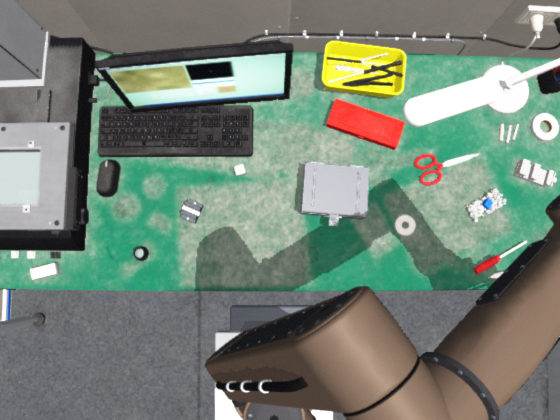

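View pics/scene0.png

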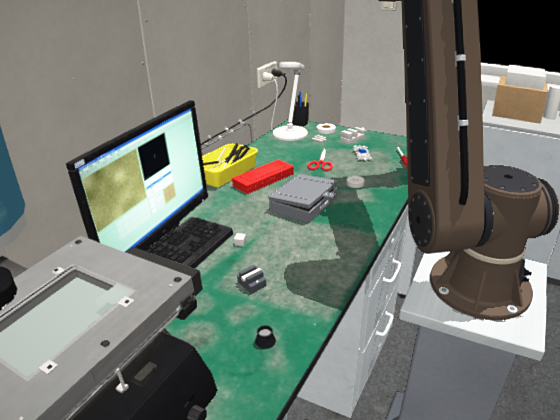

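View pics/wrist0.png

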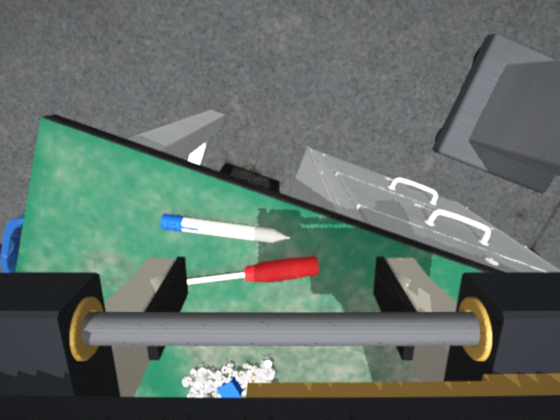

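The top view shows the case at (335,190) with its tab at (334,219), the cradle with the pin at (192,210), the block at (239,169), the loupe at (141,253) and the ring at (405,225). I'll zoom in to measure.

```bash
cat > h.py <<'E'
import numpy as np, cv2
from plant import get_state, capture
def ray(c,u,v):
    K=c["K"]; k=c["k1"]
    d=np.array([(u-K[0,2])/K[0,0],(v-K[1,2])/K[1,1]]); s=d.copy()
    for _ in range(20): s=d/(1+k*(s@s))
    T=np.array(c["world_from_camera"]); r=T[:3,:3]@np.array([s[0],s[1],1]); return T[:3,3],r
def onz(c,u,v,z):
    o,r=ray(c,u,v); return o+r*(z-o[2])/r[2]
def proj(c,p):
    T=np.linalg.inv(np.array(c["world_from_camera"])); q=T[:3,:3]@np.asarray(p)+T[:3,3]
    s=q[:2]/q[2]; s=s*(1+c["k1"]*(s@s)); return s[0]*c["K"][0,0]+c["K"][0,2], s[1]*c["K"][1,1]+c["K"][1,2]
def crop(c,x0,x1,y0,y1,f,name):
    cv2.imwrite(name,cv2.resize(c["img"][y0:y1,x0:x1],None,fx=f,fy=f,interpolation=cv2.INTER_CUBIC))
E
python3 - <<'E'
from h import *
c=capture("top")
crop(c,290,380,150,235,7,"pics/case1.png")
crop(c,120,260,150,270,5,"pics/crad1.png")
for n,u,v,z in [("case",335,187,.051),("tab",334,219,.045),("crad",192,210,.037),("block",239,169,.022),("loupe",141,253,.031),("ring",405,225,.018)]: print(n,onz(c,u,v,z))
E
```

```text
case [ 0.54221328 -0.16556942  0.051     ]
tab [ 0.45595375 -0.16240081  0.045     ]
crad [0.48086402 0.22137404 0.037     ]
block [0.59702118 0.09600282 0.022     ]
loupe [0.36421712 0.35906578 0.031     ]
ring [ 0.44204665 -0.36293264  0.018     ]
```

View pics/case1.png

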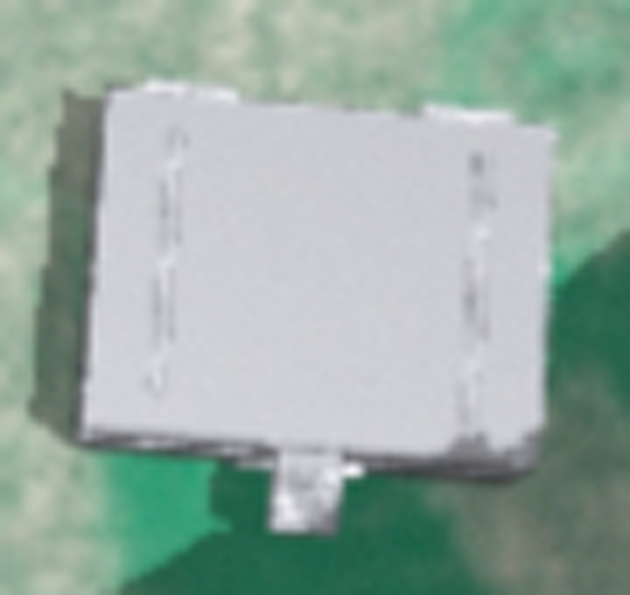

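View pics/crad1.png

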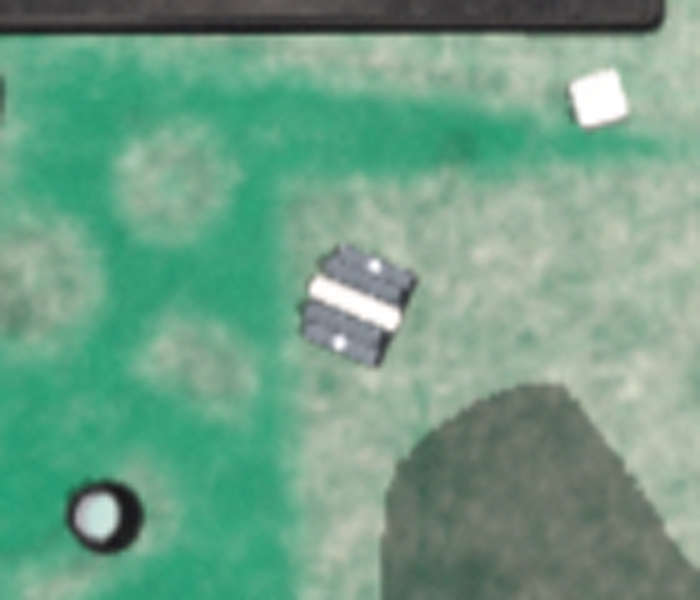

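```bash
cat >> h.py <<'E'
from scipy.spatial.transform import Rotation as Ro
def tool(s=None):
    s=s or get_state(); r=s["eef_rot"]; return Ro.from_euler("xyz",r,degrees=True).as_matrix()
E
python3 - <<'E'
from h import *
c=capture("top")
R=tool();print(R.round(4))
print("cam in tool", R.T@(capture("wrist")["world_from_camera"][:3,3]-get_state()["tcp_pos"]))
P=[(107,90),(553,128),(540,440),(85,437)]
Q=[onz(c,290+(a+.5)/7-.5,150+(b+.5)/7-.5,.051)[:2] for a,b in P]
for q in Q: print(q)
for i in range(4):
    d=Q[(i+1)%4]-Q[i]; print(np.hypot(*d),np.degrees(np.arctan2(d[1],d[0])))
# cradle top corners & pin ends crop scale5 offset 120,150
for n,P,z in [("cr",[(340,245),(417,272),(380,365),(302,335)],.037),("pin",[(316,285),(395,320)],.034),("blk",[(598,97)],.022),("loupe",[(104,515)],.031)]:
    print(n,[onz(c,120+(a+.5)/5-.5,150+(b+.5)/5-.5,z)[:2].round(4) for a,b in P])
s=capture("scene"); crop(s,255,365,160,235,7,"pics/case_s.png"); 
E
```

```text
[[-3.000e-04 -9.395e-01 -3.426e-01]
 [ 6.000e-04 -3.426e-01  9.395e-01]
 [-1.000e+00  1.000e-04  7.000e-04]]
cam in tool [-0.15758374  0.0842394   0.00030061]
[ 0.60960709 -0.08450719]
[ 0.5953358  -0.25827338]
[ 0.47315982 -0.25035297]
[ 0.47414333 -0.07511328]
0.1743512473144159 -94.69512208923248
0.12243243579382625 176.29082957241502
0.1752424551521984 89.67843941349574
0.13578908063819356 -3.966899850770309
cr [array([0.5121, 0.234 ]), array([0.4973, 0.1918]), array([0.4466, 0.2109]), array([0.4628, 0.2537])]
pin [array([0.4905, 0.2472]), array([0.4714, 0.2037])]
blk [array([0.597 , 0.0954])]
loupe [array([0.3653, 0.3607])]
```

View pics/case_s.png

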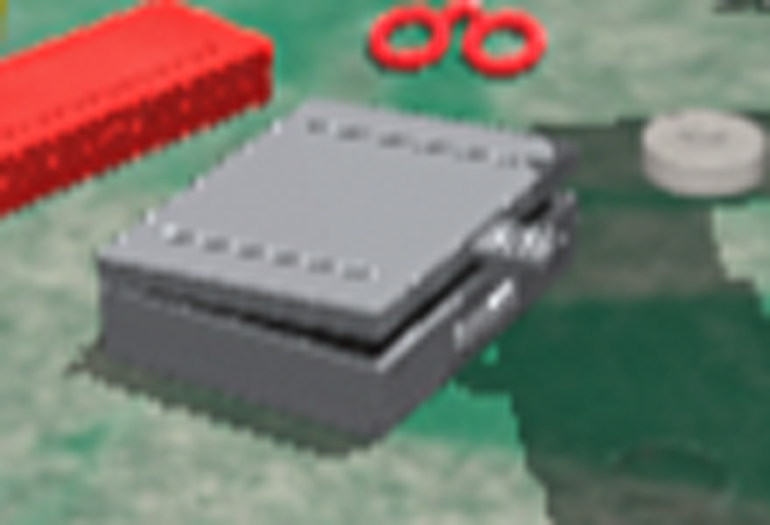

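Scene crop: the lid stands slightly ajar, with a dark gap along its side and front, and the tab is at about (515,238) in the crop. I'm moving over for a close wrist view.

Emit:
play_rows:
  series: [0,-0.027,0.03,0,0,-0.027,0.03,0,0,-0.027,0.03,0,0,-0.027,0.03,0,0,-0.027,0.03,0]
  jaw: 55

```text
time_s: 0.77
tcp_pos: [0.3069, -0.4453, 0.2265]
eef_rot: [-137.1, 90.0, -27.1]
contact_force: [1.1, 0.6, -0.0]
gripper_width: 0.0603
```

Emit:
play_rows:
  series: [0,-0.027,0.03,0,0,-0.027,0.03,0,0,-0.027,0.03,0,0,-0.027,0.03,0,0,-0.027,0.03,0]

```text
time_s: 1.18
tcp_pos: [0.3824, -0.258, 0.2269]
eef_rot: [-120.3, 89.9, -10.3]
contact_force: [0.5, -0.3, -0.4]
gripper_width: 0.0485
```

Emit:
play_rows:
  series: [0,-0.023,0.027,0.085,0,-0.023,0.027,0.085,0,-0.015,0.02,0.085,0,0,0,0.085,0,0,0,0.085]

```text
time_s: 1.6
tcp_pos: [0.4215, -0.1705, 0.2268]
eef_rot: [-78.1, 90.0, 7.5]
contact_force: [-0.1, -1.2, -0.4]
gripper_width: 0.0482
```

```bash
python3 - <<'E'
from h import *
s=get_state();print(s["time_s"],s["tcp_pos"],s["contact_force"],s["gripper_width"]);print(tool(s).round(4))
c=capture("wrist");cv2.imwrite("pics/w1.png",c["img"])
E
```

```text
1.6 [ 0.42149794 -0.17053752  0.22682651] [-0.08130755 -1.24171563 -0.41949724] 0.048171849234698055
[[ 7.000e-04 -9.971e-01  7.610e-02]
 [ 1.000e-04  7.610e-02  9.971e-01]
 [-1.000e+00 -7.000e-04  1.000e-04]]
```

View pics/w1.png

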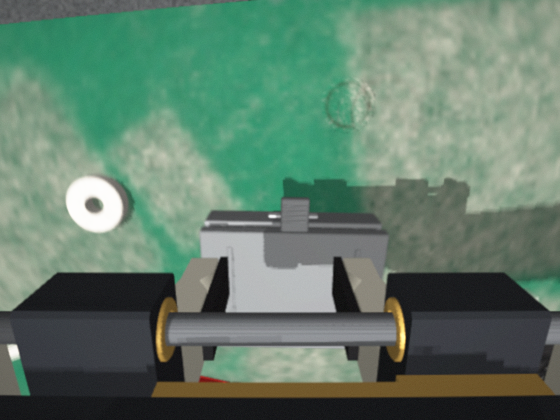

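```bash
python3 - <<'E'
from h import *
c=capture("wrist")
crop(c,190,400,180,290,3.8,"pics/w1c.png")
E
```

```text
(no output)
```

View pics/w1c.png

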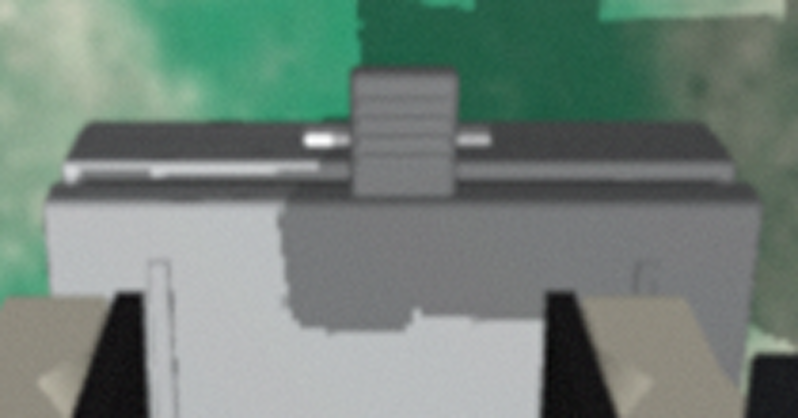

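```bash
python3 - <<'E'
from h import *
c=capture("wrist")
f=lambda a,b,z: onz(c,190+(a+.5)/3.8-.5,180+(b+.5)/3.8-.5,z)
for n,l,r,z in [("base",(85,122),(705,122),0),("rim",(65,163),(735,163),.036),("lid",(47,202),(757,202),.051),("lid",(47,202),(757,202),.062),("tabend",(352,70),(457,70),.046),("tabend",(352,70),(457,70),.056),("tabroot",(352,193),(457,193),.055)]:
    A,B=f(*l,z),f(*r,z); d=A-B
    print(n,z,((A+B)/2).round(4),np.linalg.norm(d).round(4),np.degrees(np.arctan2(-d[0],d[1])).round(2), A.round(3),B.round(3))
E
```

```text
base 0 [ 0.4676 -0.1602  0.    ] 0.1752 175.67 [ 0.461 -0.248  0.   ] [ 0.474 -0.073  0.   ]
rim 0.036 [ 0.4666 -0.1601  0.036 ] 0.1732 175.66 [ 0.46  -0.246  0.036] [ 0.473 -0.074  0.036]
lid 0.051 [ 0.4714 -0.1604  0.051 ] 0.1773 175.66 [ 0.465 -0.249  0.051] [ 0.478 -0.072  0.051]
lid 0.062 [ 0.4669 -0.1606  0.062 ] 0.1714 175.66 [ 0.46  -0.246  0.062] [ 0.473 -0.075  0.062]
tabend 0.046 [ 0.4386 -0.1576  0.046 ] 0.0258 175.67 [ 0.438 -0.17   0.046] [ 0.44  -0.145  0.046]
tabend 0.056 [ 0.4356 -0.1578  0.056 ] 0.025 175.67 [ 0.435 -0.17   0.056] [ 0.437 -0.145  0.056]
tabroot 0.055 [ 0.4674 -0.1598  0.055 ] 0.0258 175.66 [ 0.466 -0.173  0.055] [ 0.468 -0.147  0.055]
```

```bash
python3 - <<'E'
from h import *
t=capture("scene"); w=capture("wrist")
def tri(a,b):
    (o1,d1),(o2,d2)=a,b
    d1=d1/np.linalg.norm(d1);d2=d2/np.linalg.norm(d2)
    s=np.linalg.lstsq(np.stack([d1,-d2],1),o2-o1,rcond=None)[0]
    p,q=o1+s[0]*d1,o2+s[1]*d2; return (p+q)/2,np.linalg.norm(p-q)
f=lambda a,b: ray(w,190+(a+.5)/3.8-.5,180+(b+.5)/3.8-.5)
g=lambda a,b: ray(t,255+(a+.5)/7-.5,160+(b+.5)/7-.5)
print("lid corner top L",tri(f(757,202),g(375,313)))
print("rim corner L",tri(f(735,163),g(378,362)))
crop(t,300,350,180,215,14,"pics/tab_s.png")
E
```

```text
lid corner top L (array([ 0.4744575 , -0.07468695,  0.05947708]), np.float64(0.0010090506905459783))
rim corner L (array([ 0.47262387, -0.07439957,  0.03768283]), np.float64(0.0014113873991699177))
```

View pics/tab_s.png

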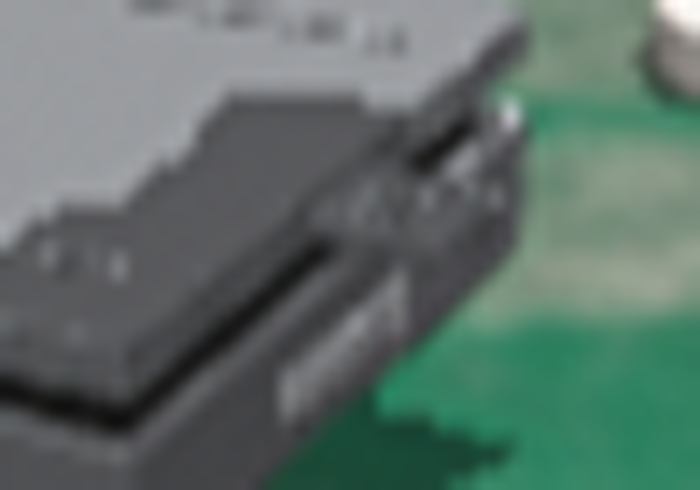

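Emit:
play_rows:
  series: [0.02,-0.0082,0.0046,0,0.035,-0.0082,0.0046,0,0.035,-0.0081,0.0045,0,0.03,0,0,0,0.02,0,0,0]

```text
time_s: 2.27
tcp_pos: [0.445, -0.1605, 0.0838]
eef_rot: [89.4, 89.8, 175.1]
contact_force: [-0.6, 0.2, 0.2]
gripper_width: 0.0483
```

Emit:
play_rows:
  series: [0.02,0,0,0,0.016,0,0,0,0.01,0,0,0,0,0,0,0,0,0,0,0]

```text
time_s: 2.68
tcp_pos: [0.4459, -0.1607, 0.0403]
eef_rot: [104.5, 89.9, -169.7]
contact_force: [0.1, -0.5, 0.3]
gripper_width: 0.0481
```

```bash
python3 - <<'E'
from h import *
s=get_state();print(s["time_s"],s["tcp_pos"],s["contact_force"],s["gripper_width"])
c=capture("wrist");t=capture("scene");crop(t,255,365,130,235,5,"pics/s2.png")
cv2.imwrite("pics/w2.png",c["img"])
E
```

```text
2.6833 [ 0.44593636 -0.16066755  0.04032577] [ 0.06400956 -0.47698556  0.31956702] 0.04813343005441846
```

View pics/w2.png

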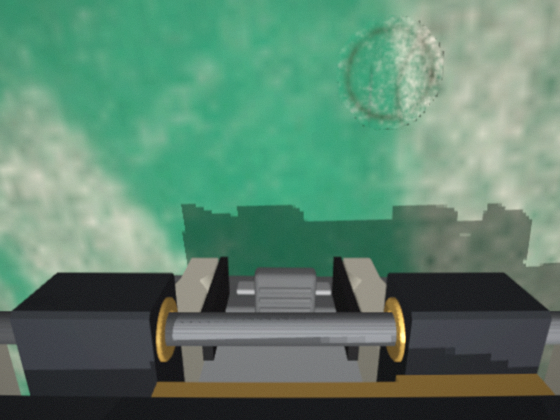

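View pics/s2.png

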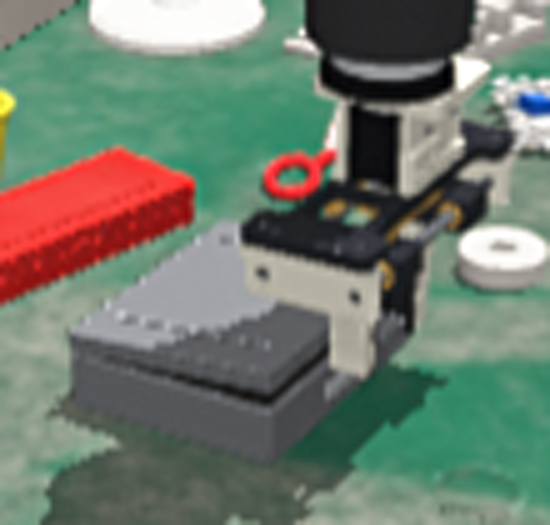

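Wrist view: the tab is at (286,290) between the fingers, whose inner faces are at columns 228 and 333. It sits about 2 mm towards +z, so I'll centre and grip.

Emit:
play_rows:
  series: [0,0,0.0018,0,0,0,0,0,0,0,0,0,0,0,0,0,0,0,0,0]
  jaw: 10
  squeeze: 15

```text
time_s: 3.2
tcp_pos: [0.4466, -0.1588, 0.041]
eef_rot: [-131.3, 90.0, -45.6]
contact_force: [-0.6, -3.0, 1.4]
gripper_width: 0.0257
```

Emit:
play_rows:
  series: [-0.002,0,0,0,-0.002,0,0,0,-0.002,0,0,0,0,0,0,0,0,0,0,0]

```text
time_s: 3.62
tcp_pos: [0.4474, -0.1589, 0.0471]
eef_rot: [-103.8, 89.9, -18.1]
contact_force: [2.5, -4.8, -0.9]
gripper_width: 0.026
```

```bash
python3 - <<'E'
from h import *
import numpy as np
s=get_state();print(s["time_s"],s["tcp_pos"],s["contact_force"],s["gripper_width"])
# arc plan: grip radius g=159 from hinge, z_local 6; from a0 to a
a0=.055+.006/.159
g=.159
P=lambda a: np.array([-(g*np.cos(a)-.006*np.sin(a)), g*np.sin(a)+.006*np.cos(a)])
p=P(a0)
for a in np.linspace(a0,.80,11)[1:]:
    q=P(a); d=q-p; p=q; print("a %.3f tx %.4f ty %.4f"%(a,-d[1],-d[0]))
E
```

```text
3.6167 [ 0.44735809 -0.15885124  0.0471177 ] [ 2.47806494 -4.8430296  -0.87003503] 0.025958243444254223
a 0.163 tx -0.0111 ty -0.0019
a 0.234 tx -0.0109 ty -0.0026
a 0.305 tx -0.0107 ty -0.0034
a 0.376 tx -0.0105 ty -0.0042
a 0.446 tx -0.0101 ty -0.0049
a 0.517 tx -0.0098 ty -0.0056
a 0.588 tx -0.0093 ty -0.0063
a 0.659 tx -0.0089 ty -0.0069
a 0.729 tx -0.0084 ty -0.0075
a 0.800 tx -0.0078 ty -0.0081
```

Emit:
play_rows:
  series: [-0.0056,-0.001,0,0,-0.0055,-0.0009,0,0,-0.0055,-0.0013,0,0,-0.0054,-0.0013,0,0,-0.0054,-0.0017,0,0]

```text
time_s: 4.03
tcp_pos: [0.4535, -0.1594, 0.0745]
eef_rot: [-108.5, 89.9, -22.8]
contact_force: [4.3, -6.0, -4.3]
gripper_width: 0.0256
```

Emit:
play_rows:
  series: [-0.0053,-0.0017,0,0,-0.0105,-0.0042,0,0,-0.0101,-0.0049,0,0,-0.0098,-0.0056,0,0,-0.0093,-0.0063,0,0]

```text
time_s: 4.45
tcp_pos: [0.4754, -0.1612, 0.1194]
eef_rot: [-169.2, 90.0, -83.5]
contact_force: [3.2, -5.4, -7.2]
gripper_width: 0.0259
```

Emit:
play_rows:
  series: [-0.0089,-0.0069,0,0,-0.0084,-0.0075,0,0,-0.0078,-0.0081,0,0,0,0,0,0,0,0,0,0]

```text
time_s: 4.87
tcp_pos: [0.4977, -0.1631, 0.1445]
eef_rot: [177.6, 89.9, -96.7]
contact_force: [-1.2, -6.0, 1.6]
gripper_width: 0.0258
```

```bash
python3 - <<'E'
from h import *
s=get_state();print(s["time_s"],s["tcp_pos"],s["contact_force"],s["gripper_width"])
c=capture("wrist");t=capture("scene");crop(t,235,375,100,235,4,"pics/s3.png")
E
```

```text
4.8667 [ 0.49770603 -0.16312454  0.14453648] [-1.24637986 -5.99368594  1.596358  ] 0.025801975088151623
```

View pics/s3.png

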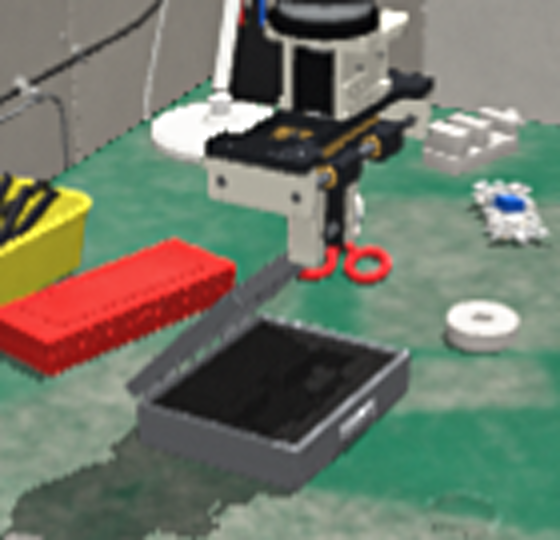

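Emit:
play_rows:
  series: [0,0,0,0,0,0,0,0,0,0,0,0,-0.01,0,0,0,-0.03,0,0,0]
  jaw: 55

```text
time_s: 5.38
tcp_pos: [0.495, -0.1618, 0.1811]
eef_rot: [86.7, 89.6, 172.4]
contact_force: [0.3, -0.4, 0.4]
gripper_width: 0.0477
```

Emit:
play_rows:
  series: [-0.03,0.01,0,0,-0.03,0.02,0,0,-0.02,0.03,0,0,0,0.03,0,0,0,0.02,0,0]

```text
time_s: 5.8
tcp_pos: [0.3865, -0.1538, 0.2661]
eef_rot: [-74.7, 89.8, 11.0]
contact_force: [-0.5, -1.2, -0.9]
gripper_width: 0.0482
```

Emit:
play_rows:
  series: [0,0,0,0,0,0,0,0,0,0,0,0,0,0,0,0,0,0,0,0]

```text
time_s: 6.22
tcp_pos: [0.3886, -0.154, 0.2638]
eef_rot: [100.6, 89.9, -173.8]
contact_force: [-0.6, 1.0, -1.5]
gripper_width: 0.0481
```

```bash
python3 - <<'E'
from h import *
s=get_state();print(s["time_s"],s["tcp_pos"],s["contact_force"],s["gripper_width"])
c=capture("wrist");t=capture("scene");crop(t,235,375,100,235,4,"pics/s4.png");cv2.imwrite("pics/w4.png",c["img"])
E
```

```text
6.2167 [ 0.38858011 -0.1540074   0.26382224] [-0.57970197  1.04204766 -1.52781052] 0.04814891434940581
```

View pics/s4.png

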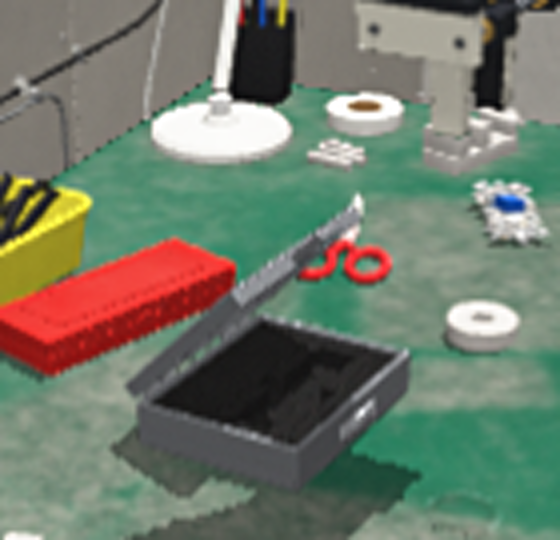

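View pics/w4.png

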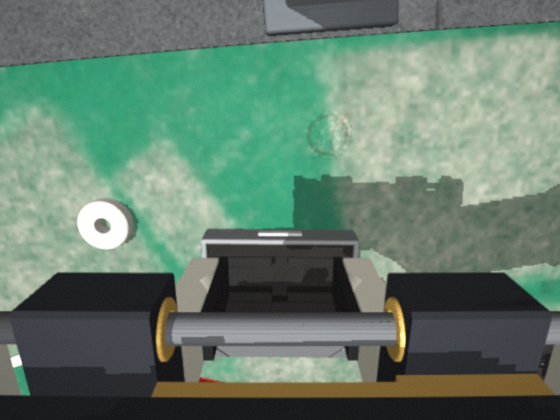

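The lid stays where it was left; the tab tip is at crop (358,205). I'll measure the angle and wait out the second.

Emit:
play_rows:
  series: [0,0,0,0,0,0,0,0,0,0,0,0,0,0,0,0,0,0,0,0]
  jaw: 0

```text
time_s: 6.73
tcp_pos: [0.388, -0.1541, 0.2641]
eef_rot: [147.9, 90.0, -126.4]
contact_force: [-0.4, 0.1, -0.6]
gripper_width: 0.0208
```

Emit:
play_rows:
  series: [0,0,0,0,0,0,0,0,0,0,0,0,0,0,0,0,0,0,0,0]

```text
time_s: 7.15
tcp_pos: [0.3879, -0.154, 0.2641]
eef_rot: [-32.8, 90.0, 52.9]
contact_force: [-0.5, -0.2, 0.1]
gripper_width: 0.0003
```

Emit:
play_rows:
  series: [0,0,0,0,0,0,0,0,0,0,0,0,0,0,0,0,0,0,0,0]

```text
time_s: 7.57
tcp_pos: [0.388, -0.154, 0.264]
eef_rot: [81.4, 90.0, 167.1]
contact_force: [0.1, 0.2, -0.5]
gripper_width: 0.0005
```

```bash
python3 - <<'E'
from h import *
s=get_state();print(s["time_s"],s["tcp_pos"],s["gripper_width"])
t=capture("scene");crop(t,235,375,100,235,4,"pics/s5.png")
y=np.radians(-4.34);X=np.array([np.cos(y),np.sin(y),0]);Y=np.array([-np.sin(y),np.cos(y),0]);H=np.array([.604,-.1706,.036])
for (u,v) in [(358,205)]:
    o,r=ray(t,235+u/4,100+v/4); k=((H-o)@Y)/(r@Y); p=o+k*r
    dx,dz=-(p-H)@X,(p-H)[2]; print(p,np.hypot(dx,dz),np.arctan2(dz,dx)-6/170)
E
```

```text
7.5667 [ 0.38795485 -0.15403961  0.26402222] 0.00046481054196537684
[ 0.46600309 -0.16012707  0.18639039] 0.20437733855768217 0.7916220758652404
```

View pics/s5.png

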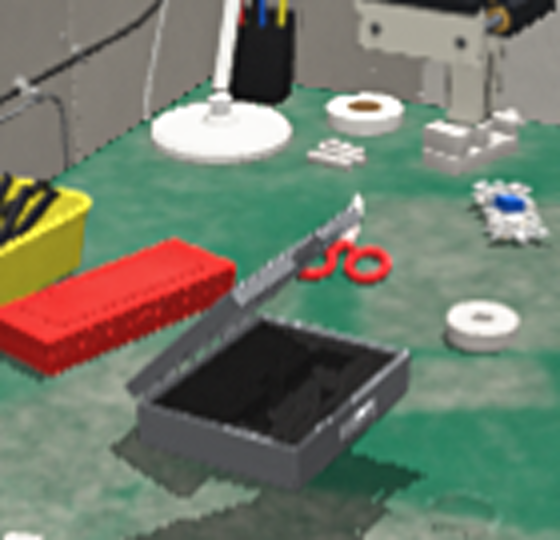

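Emit:
play_rows:
  series: [0.03,-0.01,0,0,0.035,-0.01,0,0,0.03,-0.01,0,0,0.024,-0.004,0,0,0,0,0,0]

```text
time_s: 8.03
tcp_pos: [0.4195, -0.1565, 0.1407]
eef_rot: [91.4, 89.6, 177.0]
contact_force: [-1.9, 0.4, -0.2]
gripper_width: 0.0007
```

Emit:
play_rows:
  series: [0,-0.02,0,0,0,-0.018,0,0,0,-0.01,0,0,-0.001,-0.01,0,0,-0.002,-0.01,0,0]

```text
time_s: 8.45
tcp_pos: [0.4869, -0.1619, 0.1487]
eef_rot: [94.2, 89.7, 179.9]
contact_force: [-1.8, -1.2, -1.9]
gripper_width: 0.0007
```

Emit:
play_rows:
  series: [-0.003,-0.01,0,0,-0.003,-0.01,0,0,-0.003,-0.01,0,0,-0.003,-0.01,0,0,-0.003,-0.01,0,0]

```text
time_s: 8.87
tcp_pos: [0.5402, -0.1656, 0.1639]
eef_rot: [-82.2, 90.0, 3.5]
contact_force: [-2.3, 0.1, 1.1]
gripper_width: 0.0008
```

```bash
python3 - <<'E'
from h import *
s=get_state();print(s["time_s"],s["tcp_pos"],s["contact_force"]);print(tool(s).round(3))
c=capture("wrist");t=capture("scene");crop(t,235,375,100,235,4,"pics/s6.png")
E
```

```text
8.8667 [ 0.54022202 -0.16555437  0.16388685] [-2.33193873  0.11524782  1.09893226]
[[ 0.    -0.997  0.075]
 [ 0.     0.075  0.997]
 [-1.    -0.     0.   ]]
```

View pics/s6.png

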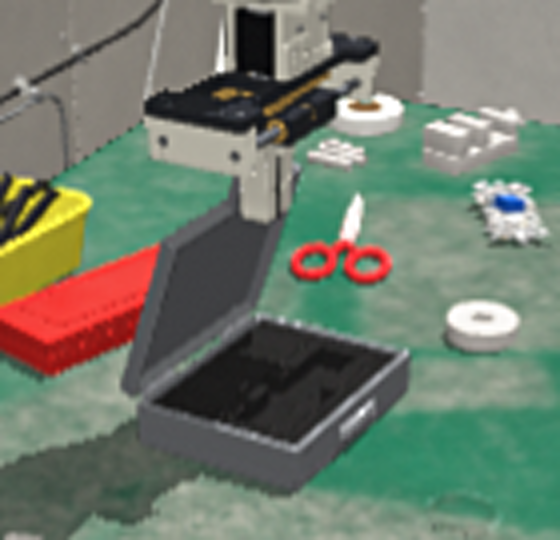

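Emit:
play_rows:
  series: [-0.003,-0.01,0,0,-0.003,-0.01,0,0,-0.003,-0.01,0,0,-0.003,-0.01,0,0,-0.003,-0.01,0,0]

```text
time_s: 9.38
tcp_pos: [0.5896, -0.1691, 0.1777]
eef_rot: [74.9, 89.9, 160.6]
contact_force: [-1.9, -0.1, -1.9]
gripper_width: 0.0007
```

Emit:
play_rows:
  series: [-0.001,-0.008,0,0,0,-0.007,0,0,0,-0.006,0,0,0,-0.005,0,0,0,-0.004,0,0]

```text
time_s: 9.8
tcp_pos: [0.6196, -0.1715, 0.1787]
eef_rot: [86.8, 90.0, 172.5]
contact_force: [-1.4, 0.0, -1.1]
gripper_width: 0.0002
```

Emit:
play_rows:
  series: [0,-0.003,0,0,0,-0.002,0,0,0,-0.002,0,0,0,-0.001,0,0,0,0,0,0]

```text
time_s: 10.22
tcp_pos: [0.6275, -0.1721, 0.1792]
eef_rot: [-89.1, 90.0, -3.4]
contact_force: [-0.7, 0.3, -0.6]
gripper_width: 0.0006
```

```bash
python3 - <<'E'
from h import *
s=get_state();print(s["time_s"],s["tcp_pos"],s["contact_force"])
c=capture("wrist");t=capture("scene");crop(t,235,375,100,235,4,"pics/s7.png")
E
```

```text
10.2167 [ 0.6275231  -0.17207133  0.17919975] [-0.6950188   0.32881099 -0.55886488]
```

View pics/s7.png

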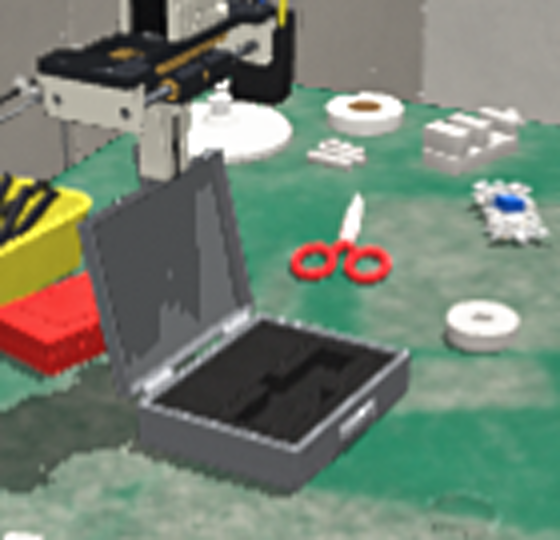

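Emit:
play_rows:
  series: [0,-0.002,0,0,0,-0.002,0,0,0,-0.002,0,0,0,-0.002,0,0,0,0,0,0]

```text
time_s: 10.73
tcp_pos: [0.6343, -0.1726, 0.179]
eef_rot: [91.9, 89.8, 177.6]
contact_force: [-5.0, 0.7, 2.6]
gripper_width: 0.0006
```

Emit:
play_rows:
  series: [0,-0.0015,0,0,0,-0.0015,0,0,0,-0.001,0,0,0,0,0,0,0,0,0,0]

```text
time_s: 11.15
tcp_pos: [0.6347, -0.1727, 0.1789]
eef_rot: [89.0, 89.5, 174.7]
contact_force: [-17.1, 4.2, 9.2]
gripper_width: 0.0003
```

The lid is at its stop: force rose to 17 N with no further travel. I'll retreat and go towards the cradle.

Emit:
play_rows:
  series: [0,0.01,0,0,0,0.025,0,0,-0.02,0.03,0,0,-0.03,0.025,0,0,-0.01,0.01,0,0]
  jaw: 100

```text
time_s: 11.57
tcp_pos: [0.539, -0.1659, 0.2433]
eef_rot: [-96.0, 89.7, -10.3]
contact_force: [0.4, -1.0, 0.2]
gripper_width: 0.0281
```

Emit:
play_rows:
  series: [0,0.013,0.035,0,0,0.013,0.036,0,0,0.013,0.036,0,0,0.013,0.036,0,0,0.013,0.036,0]

```text
time_s: 11.98
tcp_pos: [0.4883, 0.0196, 0.2399]
eef_rot: [-65.8, 89.8, 19.8]
contact_force: [0.6, -0.1, 0.3]
gripper_width: 0.0614
```

```bash
python3 - <<'E'
from h import *
c=capture("top");crop(c,290,390,140,235,7,"pics/t8.png")
t=capture("scene");crop(t,235,375,100,235,4,"pics/s8.png")
E
```

View pics/t8.png

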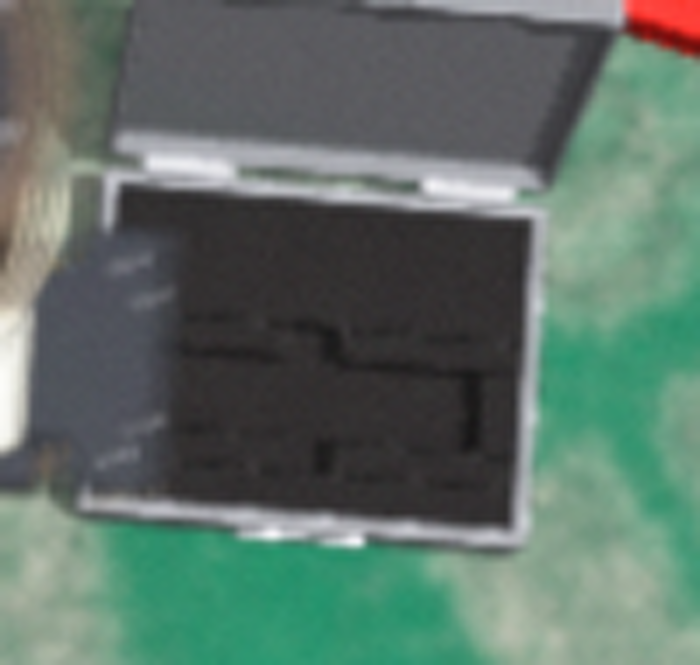

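View pics/s8.png

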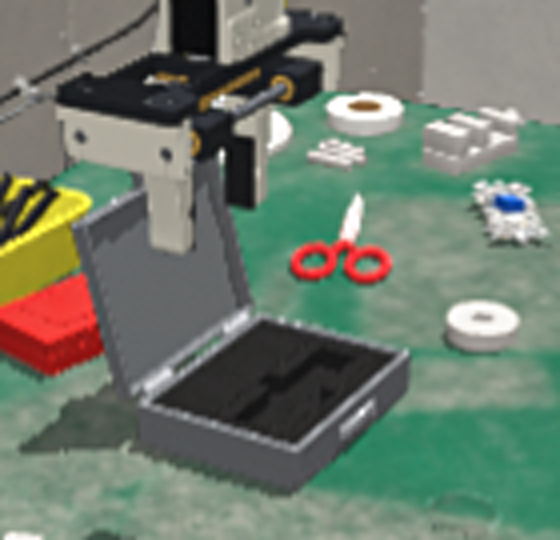

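Emit:
play_rows:
  series: [0,0.013,0.036,0,0,0.013,0.036,0,0,0.013,0.036,0,0,0.013,0.036,0,0,0.013,0.036,0]

```text
time_s: 12.5
tcp_pos: [0.4369, 0.2042, 0.2399]
eef_rot: [-44.2, 89.8, 41.5]
contact_force: [1.1, 0.1, 0.1]
gripper_width: 0.0877
```

Emit:
play_rows:
  series: [0,0.007,0.034,0,0.01,0,0,-0.09,0.01,0,0,-0.09,0,0,0,-0.09,0,0,0,0]

```text
time_s: 12.92
tcp_pos: [0.4328, 0.2372, 0.2189]
eef_rot: [-76.4, 90.0, 25.1]
contact_force: [-0.2, 0.3, 0.3]
gripper_width: 0.0874
```

```bash
python3 - <<'E'
from h import *
s=get_state();print(s["time_s"],s["tcp_pos"],s["gripper_width"]);print(tool(s).round(3))
c=capture("wrist");cv2.imwrite("pics/w9.png",c["img"])
E
```

```text
12.9167 [0.43282188 0.23716045 0.21886897] 0.0874211466723085
[[ 0.    -0.98  -0.198]
 [ 0.    -0.198  0.98 ]
 [-1.    -0.001  0.   ]]
```

View pics/w9.png

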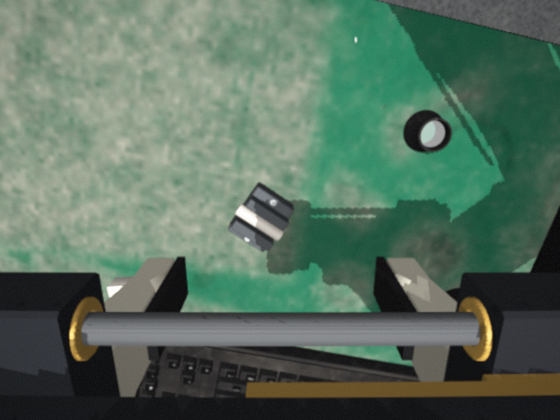

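```bash
python3 - <<'E'
from h import *
c=capture("wrist")
crop(c,215,310,170,260,8,"pics/w9c.png")
E
```

```text
(no output)
```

View pics/w9c.png

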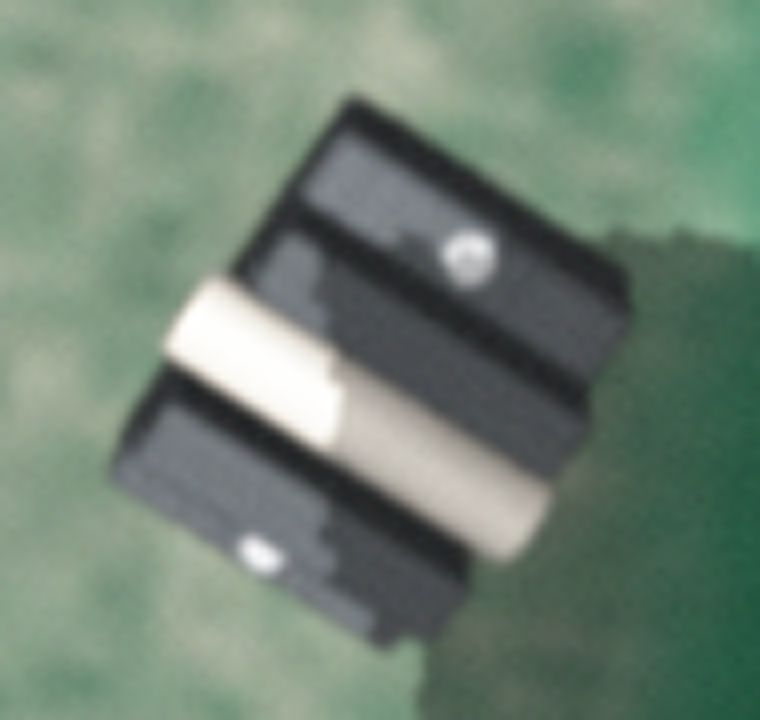

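The pin shows as a light cylinder in the crop, with end centres at about (193,317) and (527,523).

```bash
python3 - <<'E'
from h import *
c=capture("wrist"); t=capture("top")
f=lambda a,b,z: onz(c,215+(a+.5)/8-.5,170+(b+.5)/8-.5,z)
# axis from long side edges
g=f
for z in (.028,.031):
    A,B=f(193,317,z),f(527,523,z); d=B-A
    print(z,A.round(4),B.round(4),"mid",((A+B)/2).round(4),"len",np.linalg.norm(d).round(4),"ang",np.degrees(np.arctan2(d[1],d[0])).round(2))
for a,b in [((215,280),(550,488)),((168,352),(503,560)),((350,97),(628,272))]:
    z=.028; A,B=f(*a,z),f(*b,z); d=B-A; print(np.linalg.norm(d),np.degrees(np.arctan2(d[1],d[0])))
print(t["img"].shape)
# pin mask from top
img=t["img"][195:225,175:210]; crop(t,165,220,185,235,12,"pics/t9.png")
E
```

```text
0.028 [0.4715 0.2037 0.028 ] [0.4902 0.2487 0.028 ] mid [0.4808 0.2262 0.028 ] len 0.0487 ang 67.37
0.031 [0.4704 0.2039 0.031 ] [0.489  0.2485 0.031 ] mid [0.4797 0.2262 0.031 ] len 0.0483 ang 67.37
0.04878805407695686 67.33745488796308
0.049185895115943915 67.04135618202884
0.03972746413753283 67.73197840227489
(420, 560, 3)
```

View pics/t9.png

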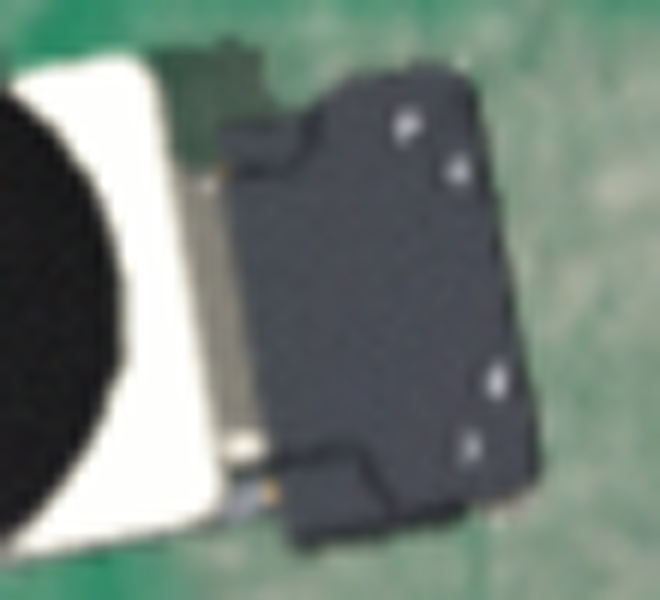

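Emit:
play_rows:
  series: [0,0,0,0.119,0,0,0,0.119,0,0,0,0.119,0,0,0,0.119,0,0,0,0.119]

```text
time_s: 13.53
tcp_pos: [0.4328, 0.2367, 0.2195]
eef_rot: [-20.6, 89.9, 46.0]
contact_force: [0.5, -0.3, 1.0]
gripper_width: 0.0877
```

Emit:
play_rows:
  series: [0.02,-0.016,0.002,0,0.035,-0.016,0.003,0,0.04,-0.016,0.003,0,0.03,0,0,0,0.015,0,0,0]

```text
time_s: 13.95
tcp_pos: [0.4786, 0.2238, 0.0769]
eef_rot: [150.5, 89.8, -142.7]
contact_force: [-0.3, -0.9, -0.3]
gripper_width: 0.0877
```

```bash
python3 - <<'E'
from h import *
s=get_state();print(s["time_s"],s["tcp_pos"],s["gripper_width"]);print(tool(s).round(3))
c=capture("wrist");cv2.imwrite("pics/w10.png",c["img"])
E
```

```text
13.95 [0.47856542 0.22377535 0.07690222] 0.0876840247285209
[[-0.003 -0.919  0.394]
 [-0.002  0.394  0.919]
 [-1.     0.002 -0.003]]
```

View pics/w10.png

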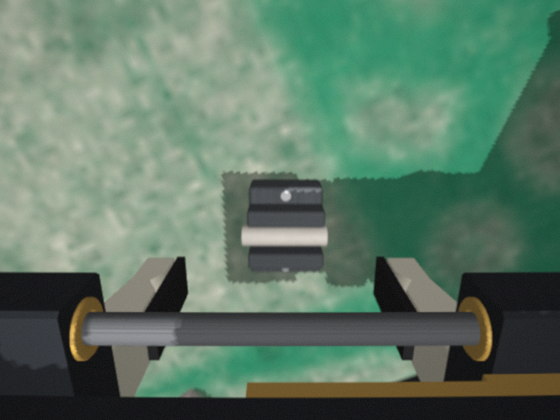

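Wrist view: the pin spans (243,237) to (327,237), level between the fingers.

```bash
python3 - <<'E'
from h import *
s=get_state();R=tool(s);print(s["tcp_pos"])
c=capture("wrist")
A,B=[onz(c,u,237,.03) for u in (242.5,327.5)]; d=B-A;m=(A+B)/2
print(m,np.linalg.norm(d),np.degrees(np.arctan2(d[1],d[0])),"tool z ang",np.degrees(np.arctan2(R[1,2],R[0,2])))
print("delta in tool",R.T@(m-s["tcp_pos"]))
E
```

```text
[0.47753949 0.22325015 0.07540383]
[0.47816558 0.22618123 0.03      ] 0.04924355901839609 66.95787268326882 tool z ang 66.8332796222121
delta in tool [0.04538743 0.00043131 0.00320714]
```

Emit:
play_rows:
  series: [0.02,-0.001,0.003,0,0.02,0,0,0,0.011,0,0,0,0,0,0,0,0,0,0,0]
  jaw: 75

```text
time_s: 14.47
tcp_pos: [0.482, 0.2284, 0.0307]
eef_rot: [-37.7, 89.9, 29.3]
contact_force: [0.4, 0.4, 0.3]
gripper_width: 0.0662
```

Emit:
play_rows:
  series: [0,0,0,0,0,0,0,0,0,0,0,0,0,0,0,0,0,0,0,0]
  jaw: 40
  squeeze: 20

```text
time_s: 14.88
tcp_pos: [0.4818, 0.2283, 0.0306]
eef_rot: [-29.2, 89.9, 37.8]
contact_force: [-1.9, -0.3, 7.2]
gripper_width: 0.0494
```

```bash
python3 - <<'E'
from h import *
s=get_state();print(s["time_s"],s["tcp_pos"],s["gripper_width"],s["contact_force"])
c=capture("wrist");cv2.imwrite("pics/w11.png",c["img"])
E
```

```text
14.8833 [0.48182437 0.22833065 0.0305905 ] 0.04940462908134932 [-1.90215997 -0.28652298  7.20864089]
```

View pics/w11.png

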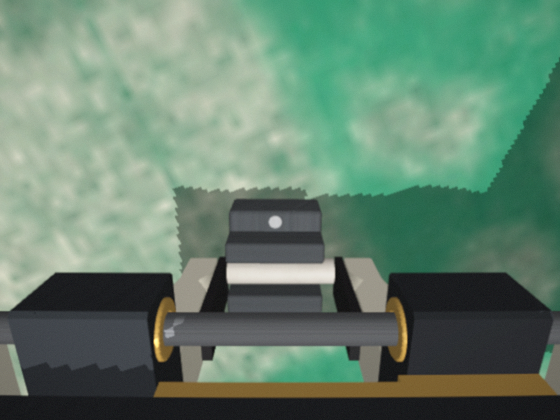

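The grip is shallow: the TCP stands at 0.031 where I wanted 0.024. I'll open, lower and regrip.

Emit:
play_rows:
  series: [0,0,0,0,0,0,0,0,0.003,0.0015,-0.001,0,0.004,0,0,0,0,0,0,0]
  jaw: 75

```text
time_s: 15.35
tcp_pos: [0.4789, 0.2271, 0.0215]
eef_rot: [150.3, 89.9, -142.6]
contact_force: [0.3, -0.0, 0.1]
gripper_width: 0.0652
```

```bash
python3 - <<'E'
from h import *
s=get_state();print(s["time_s"],s["tcp_pos"],s["gripper_width"],s["contact_force"])
c=capture("wrist");cv2.imwrite("pics/w12.png",c["img"])
E
```

```text
15.35 [0.47890111 0.22708718 0.02149741] 0.06520236095545866 [ 0.26469593 -0.02983975  0.11548775]
```

View pics/w12.png

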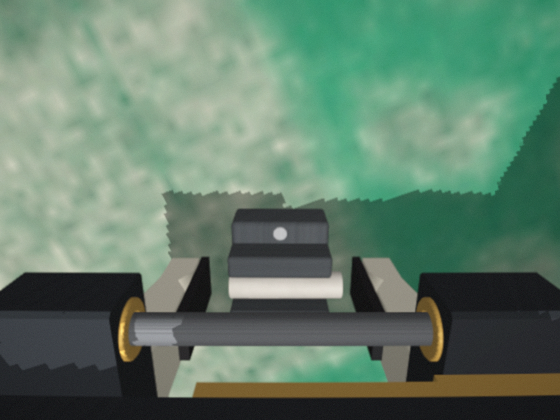

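The pin slid about 3 mm along the trough (columns 229–343 against the cradle's 229–328). The jaw centre, at column 280, is now on the cradle's centre, so closing will re-centre it.

Emit:
play_rows:
  series: [-0.002,0,-0.0005,0,0,0,0,0,0,0,0,0,0,0,0,0,0,0,0,0]
  jaw: 40
  squeeze: 20

```text
time_s: 15.82
tcp_pos: [0.4795, 0.2273, 0.0247]
eef_rot: [-25.8, 90.0, 41.3]
contact_force: [0.1, 0.0, 0.2]
gripper_width: 0.0494
```

```bash
python3 - <<'E'
from h import *
s=get_state();print(s["time_s"],s["tcp_pos"],s["gripper_width"],s["contact_force"])
c=capture("wrist");cv2.imwrite("pics/w13.png",c["img"])
E
```

```text
15.8167 [0.47952501 0.227256   0.02466401] 0.049440488173746515 [0.11171373 0.00776995 0.21727658]
```

View pics/w13.png

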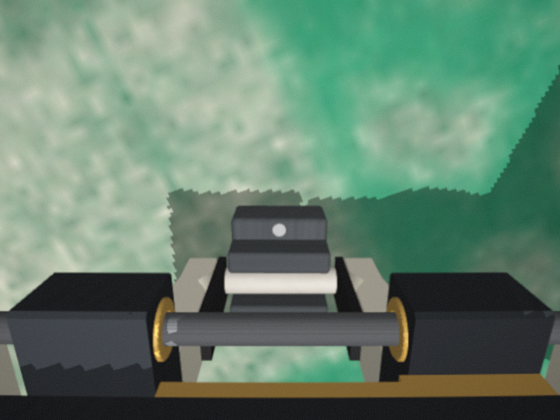

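Emit:
play_rows:
  series: [-0.003,0,0,0,-0.006,0,0,0,-0.01,0,0,0,-0.02,0,0,0,-0.02,0,0,0]

```text
time_s: 16.28
tcp_pos: [0.479, 0.2267, 0.0845]
eef_rot: [160.8, 89.9, -132.1]
contact_force: [1.0, 0.1, -1.2]
gripper_width: 0.0495
```

```bash
python3 - <<'E'
from h import *
s=get_state();print(s["time_s"],s["tcp_pos"],s["gripper_width"],s["contact_force"],s["joints"]);print(tool(s).round(3))
c=capture("wrist");cv2.imwrite("pics/w14.png",c["img"])
E
```

```text
16.2833 [0.47900952 0.22672134 0.08447068] 0.0494856649656264 [ 1.02089951  0.07406127 -1.21259068] [ 4.65480406e+01  1.50685842e+01 -2.81063705e+01  2.25200444e-03
 -4.68961468e+01 -1.59477111e+02]
[[-0.001 -0.921  0.39 ]
 [-0.001  0.39   0.921]
 [-1.     0.    -0.001]]
```

View pics/w14.png

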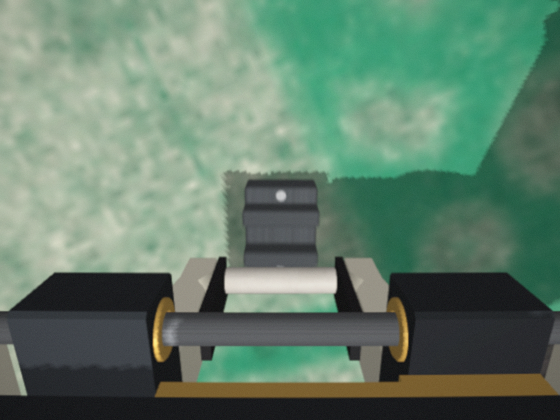

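The pin is held level at (281,280), clear of the cradle. I'm going to a free spot on the bench.

Emit:
play_rows:
  series: [0,-0.01,-0.03,0,0,-0.01,-0.033,0,0,-0.01,-0.033,0,0,-0.01,-0.033,0,0,-0.01,-0.031,0]

```text
time_s: 16.75
tcp_pos: [0.4626, 0.0588, 0.0844]
eef_rot: [-35.2, 89.9, 31.9]
contact_force: [0.7, -0.7, -0.2]
gripper_width: 0.0496
```

Emit:
play_rows:
  series: [0.015,0,0,0,0.02,0,0,0,0.02,0,0,0,0.01,0,0,0,0.003,0,0,0]

```text
time_s: 17.17
tcp_pos: [0.4623, 0.0597, 0.0146]
eef_rot: [140.4, 89.9, -152.5]
contact_force: [0.1, 0.3, -0.1]
gripper_width: 0.0496
```

```bash
python3 - <<'E'
from h import *
s=get_state();print(s["time_s"],s["tcp_pos"],s["gripper_width"],s["contact_force"],s["joints"]);print(tool(s).round(3))
c=capture("wrist");cv2.imwrite("pics/w15.png",c["img"])
E
```

```text
17.1667 [0.46231726 0.05968325 0.01461796] 0.049575146334684544 [ 0.08003205  0.25676439 -0.06739173] [ 3.16448783e+01  1.60484081e+01 -3.99356224e+01 -1.43806029e-02
 -3.41265823e+01 -1.44594294e+02]
[[-0.002 -0.921  0.39 ]
 [-0.001  0.39   0.921]
 [-1.     0.001 -0.001]]
```

View pics/w15.png

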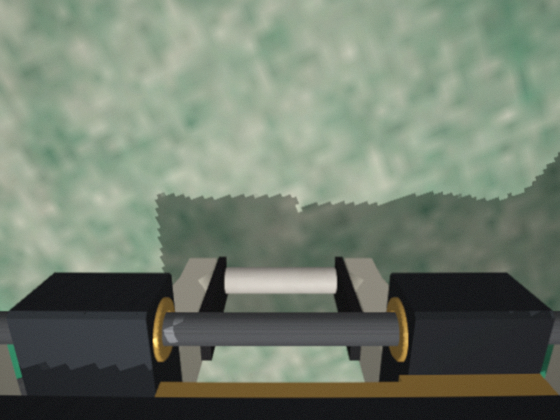

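Emit:
play_rows:
  series: [0.004,0,0,0,0.003,0,0,0,0.002,0,0,0,0.001,0,0,0,0,0,0,0]

```text
time_s: 17.63
tcp_pos: [0.4632, 0.0604, 0.0056]
eef_rot: [-35.9, 90.0, 31.1]
contact_force: [0.4, 0.1, -1.3]
gripper_width: 0.0498
```

Emit:
play_rows:
  series: [0.001,0,0,0,0,0,0,0,0,0,0,0,0,0,0,0,0,0,0,0]

```text
time_s: 18.05
tcp_pos: [0.4631, 0.0603, 0.0045]
eef_rot: [-42.3, 90.0, 24.7]
contact_force: [-0.6, -1.1, 0.1]
gripper_width: 0.0496
```

Emit:
play_rows:
  series: [0.0007,0,0,0,0.0005,0,0,0,0,0,0,0,0,0,0,0,0,0,0,0]

```text
time_s: 18.47
tcp_pos: [0.463, 0.0602, 0.0033]
eef_rot: [145.4, 90.0, -147.5]
contact_force: [1.7, -0.3, 0.0]
gripper_width: 0.0498
```

Emit:
play_rows:
  series: [0.0005,0,0,0,0.0005,0,0,0,0,0,0,0,0,0,0,0,0,0,0,0]

```text
time_s: 18.88
tcp_pos: [0.4631, 0.0603, 0.0026]
eef_rot: [-54.0, 90.0, 13.1]
contact_force: [-2.3, 0.1, 5.4]
gripper_width: 0.0496
```

Emit:
play_rows:
  series: [0,0,0,0,0,0,0,0,0,0,0,0,0,0,0,0,-0.005,0,0,0]
  jaw: 80

```text
time_s: 19.3
tcp_pos: [0.4625, 0.0599, 0.0067]
eef_rot: [140.7, 89.9, -152.2]
contact_force: [-1.0, 0.3, -0.3]
gripper_width: 0.0696
```

Emit:
play_rows:
  series: [-0.015,0,0,0,-0.025,0,0,0,-0.015,0,0,-0.12,0,0,0,-0.12,0,0,0,-0.12]

```text
time_s: 19.72
tcp_pos: [0.4638, 0.0607, 0.0638]
eef_rot: [-57.5, 89.8, 30.5]
contact_force: [-0.3, -0.6, 0.5]
gripper_width: 0.0698
```

Emit:
play_rows:
  series: [0,0,0,-0.12,0,0,0,-0.12,0,0,0,-0.12,0,0,0,-0.12,0,0,0,-0.12]
  jaw: 50

```text
time_s: 20.13
tcp_pos: [0.463, 0.0602, 0.0626]
eef_rot: [-88.7, 90.0, 33.7]
contact_force: [-0.6, 0.5, -0.1]
gripper_width: 0.0454
```

Emit:
play_rows:
  series: [0,0,0,-0.12,0,0,0,-0.12,0,0,0,-0.12,0,0,0,-0.12,0,0,0,-0.12]

```text
time_s: 20.55
tcp_pos: [0.463, 0.0602, 0.0626]
eef_rot: [-133.8, 90.0, 23.0]
contact_force: [-0.2, 0.6, -0.4]
gripper_width: 0.0439
```

```bash
python3 - <<'E'
from h import *
s=get_state();print(s["time_s"],s["tcp_pos"],s["gripper_width"],s["contact_force"],s["joints"]);print(tool(s).round(3))
c=capture("wrist");cv2.imwrite("pics/w16.png",c["img"])
E
```

```text
20.55 [0.46303102 0.06021896 0.06259631] 0.04390676585205242 [-0.20921037  0.60026378 -0.4277427 ] [ 3.16638397e+01  1.14271252e+01 -3.71895209e+01  1.39264599e-03
 -4.13772983e+01 -5.48728000e+01]
[[ 0.    -0.394 -0.919]
 [ 0.    -0.919  0.394]
 [-1.    -0.    -0.   ]]
```

View pics/w16.png

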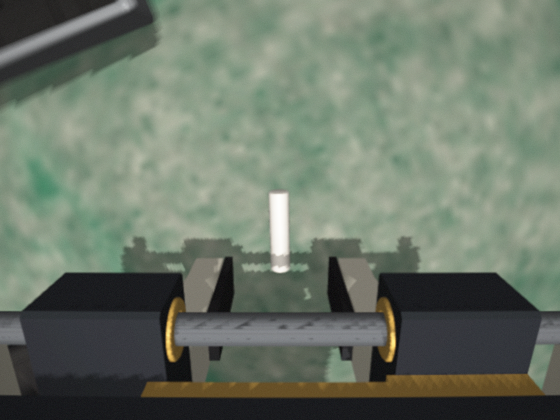

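The pin lies on the bench between the fingers, with ends at (279,192) and (281,271) and upright in the image.

```bash
python3 - <<'E'
from h import *
s=get_state();R=tool(s)
c=capture("wrist")
A,B=onz(c,279,192,.010),onz(c,280.5,270.5,.008); d=B-A;m=(A+B)/2
print(m,np.linalg.norm(d),np.degrees(np.arctan2(d[1],d[0])),"tool y ang",np.degrees(np.arctan2(R[1,1],R[0,1])))
print("delta in tool",R.T@(m-s["tcp_pos"]))
E
```

```text
[0.46375153 0.06054395 0.009     ] 0.05145049626025832 68.27609551849882 tool y ang -112.69693492010245
delta in tool [ 0.05360683 -0.00048789 -0.00049376]
```

Emit:
play_rows:
  series: [0.02,-0.0005,-0.0005,0,0.02,0,0,0,0.012,0,0,0,0.004,0,0,0,0,0,0,0]

```text
time_s: 21.07
tcp_pos: [0.4631, 0.0601, 0.0056]
eef_rot: [55.2, 89.9, -148.5]
contact_force: [0.2, 0.5, 0.4]
gripper_width: 0.0439
```

Emit:
play_rows:
  series: [0.002,0,0,0,0.0015,0,0,0,0,0,0,0,0,0,0,0,0,0,0,0]

```text
time_s: 21.48
tcp_pos: [0.464, 0.0607, 0.0032]
eef_rot: [-126.4, 89.9, 30.1]
contact_force: [0.3, -0.0, 0.4]
gripper_width: 0.0438
```

Emit:
play_rows:
  series: [0.001,0,0,0,0,0,0,0,0,0,0,0,0,0,0,0,0,0,0,0]
  jaw: 5
  squeeze: 20

```text
time_s: 21.9
tcp_pos: [0.4637, 0.0605, 0.0018]
eef_rot: [46.2, 90.0, -157.3]
contact_force: [0.7, -0.3, 0.8]
gripper_width: 0.0161
```

Emit:
play_rows:
  series: [0,0,0,0,0,0,0,0,-0.003,0,0,0,-0.01,0,0,0,-0.02,0,0,0]

```text
time_s: 22.32
tcp_pos: [0.4622, 0.0597, 0.0336]
eef_rot: [50.8, 89.8, -152.8]
contact_force: [-0.5, 0.8, 0.0]
gripper_width: 0.0116
```

```bash
python3 - <<'E'
from h import *
s=get_state();print(s["time_s"],s["tcp_pos"],s["gripper_width"],s["contact_force"])
c=capture("wrist");cv2.imwrite("pics/w17.png",c["img"])
E
```

```text
22.3167 [0.46221337 0.05973677 0.03359275] 0.011612450084627782 [-0.5216716   0.78929401  0.02098821]
```

View pics/w17.png

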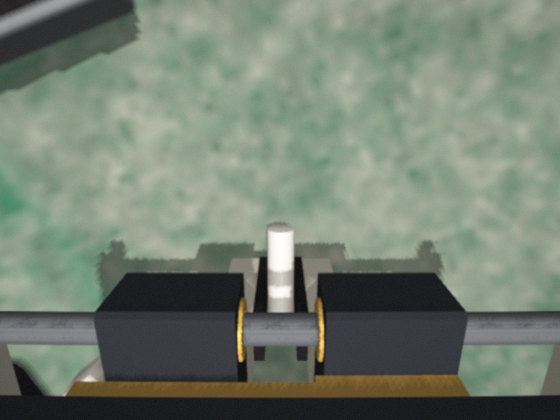

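Emit:
play_rows:
  series: [-0.03,0,0,0,-0.024,0.03,-0.008,0,-0.024,0.03,-0.008,0,-0.024,0.03,-0.008,0,-0.024,0.03,-0.008,0]

```text
time_s: 22.78
tcp_pos: [0.4444, -0.0634, 0.1623]
eef_rot: [-132.1, 90.0, 24.4]
contact_force: [1.7, 0.3, -0.6]
gripper_width: 0.0117
```

Emit:
play_rows:
  series: [-0.02,0.032,-0.008,0,-0.02,0.032,-0.008,0,0,0.028,-0.008,0,0,0,0,0.12,0,0,0,0.12]

```text
time_s: 23.2
tcp_pos: [0.4298, -0.1578, 0.2013]
eef_rot: [-130.4, 89.9, 11.9]
contact_force: [-0.1, 0.4, -0.5]
gripper_width: 0.0119
```

Emit:
play_rows:
  series: [0,0,0,0.12,0,0,0,0.12,0,0,0,0.12,0,0,0,0.12,0,0,0,0.12]

```text
time_s: 23.62
tcp_pos: [0.4301, -0.1562, 0.2009]
eef_rot: [-42.3, 90.0, 65.7]
contact_force: [0.0, 0.1, -0.2]
gripper_width: 0.0116
```

Emit:
play_rows:
  series: [0,0,0,0.12,0,0,0,0.12,0,0,0,0.12,0,0,0,0.041,0,0,0,0]

```text
time_s: 24.03
tcp_pos: [0.4301, -0.1562, 0.2008]
eef_rot: [16.2, 90.0, 101.5]
contact_force: [-0.6, -1.3, -0.5]
gripper_width: 0.0118
```

```bash
python3 - <<'E'
from h import *
s=get_state();R=tool(s);print(s["time_s"],s["tcp_pos"],s["gripper_width"],np.degrees(np.arctan2(R[1,2],R[0,2])))
c=capture("wrist");cv2.imwrite("pics/w18.png",c["img"])
c=capture("top");crop(c,290,390,140,235,7,"pics/t18.png")
E
```

```text
24.0333 [ 0.43010413 -0.15619828  0.20082195] 0.011826142547132061 85.23465959469978
```

View pics/w18.png

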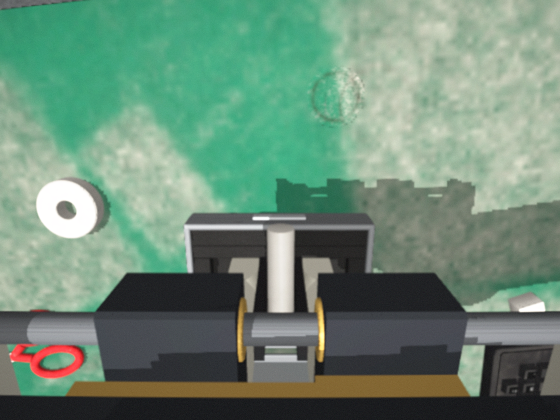

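View pics/t18.png

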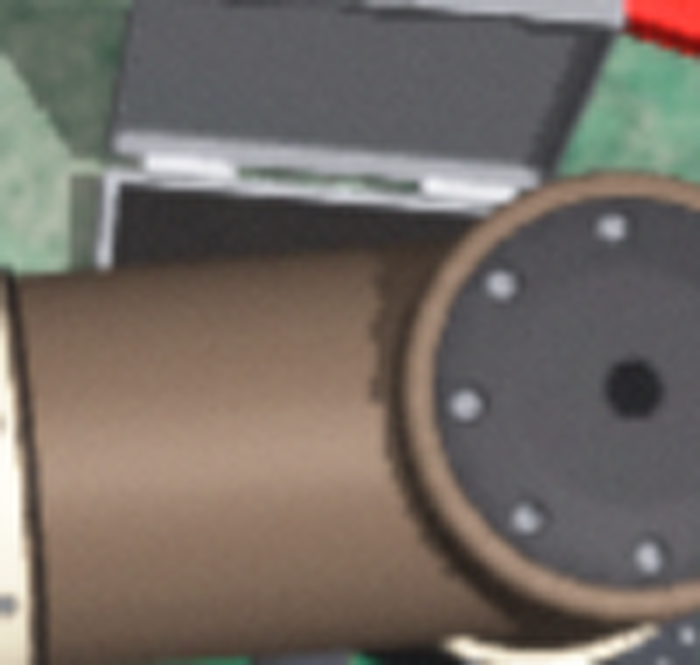

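```bash
python3 - <<'E'
from h import *
c=capture("top")
im=cv2.imread("pics/t8.png")
g=cv2.cvtColor(im,cv2.COLOR_BGR2GRAY)[190:560,100:560]
g=np.clip((g.astype(float)-15)*5,0,255).astype(np.uint8)
cv2.imwrite("pics/t8e.png",cv2.resize(g,None,fx=1.6,fy=1.6))
f=lambda a,b,z: onz(c,290+(a+.5)/7-.5,140+(b+.5)/7-.5,z)
O=np.array([.5348,-.1653,0]);y=np.radians(-4.34);X=np.array([np.cos(y),np.sin(y),0]);Y=np.array([-np.sin(y),np.cos(y),0])
for p in [(480,375),(477,450),(463,375),(335,325),(335,362),(330,440),(328,473),(300,325)]:
    for z in (.032,.016):
        q=f(*p,z)-O; print(p,z,"case xy",(q@X).round(4),(q@Y).round(4))
E
```

```text
(480, 375) 0.032 case xy -0.0013 -0.0665
(480, 375) 0.016 case xy 0.0014 -0.0691
(477, 450) 0.032 case xy -0.0309 -0.067
(477, 450) 0.016 case xy -0.0286 -0.0696
(463, 375) 0.032 case xy -0.0018 -0.0598
(463, 375) 0.016 case xy 0.0009 -0.0624
(335, 325) 0.032 case xy 0.0141 -0.0084
(335, 325) 0.016 case xy 0.0169 -0.0103
(335, 362) 0.032 case xy -0.0006 -0.0093
(335, 362) 0.016 case xy 0.0021 -0.0112
(330, 440) 0.032 case xy -0.0315 -0.0092
(330, 440) 0.016 case xy -0.0292 -0.0111
(328, 473) 0.032 case xy -0.0445 -0.0092
(328, 473) 0.016 case xy -0.0423 -0.0112
(300, 325) 0.032 case xy 0.013 0.0053
(300, 325) 0.016 case xy 0.0158 0.0035
```

View pics/t8e.png

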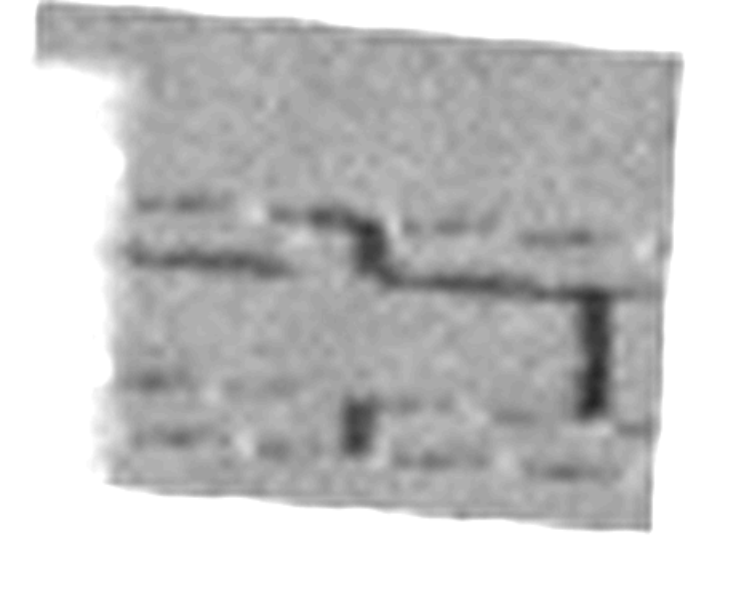

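```bash
python3 - <<'E'
from h import *
c=capture("top"); w=capture("wrist")
f=lambda a,b,z: onz(c,290+(a+.5)/7-.5,140+(b+.5)/7-.5,z)
O=np.array([.5348,-.1653,0]);y=np.radians(-4.34);X=np.array([np.cos(y),np.sin(y),0]);Y=np.array([-np.sin(y),np.cos(y),0])
for p in [(547,208),(523,545),(105,172),(82,512)]:
    q=f(*p,.036)-O; print(p,"case xy",(q@X).round(4),(q@Y).round(4))
crop(w,180,380,205,275,4,"pics/w18c.png")
E
```

```text
(547, 208) case xy 0.0665 -0.0887
(523, 545) case xy -0.0673 -0.0864
(105, 172) case xy 0.067 0.0859
(82, 512) case xy -0.0676 0.0856
```

View pics/w18c.png

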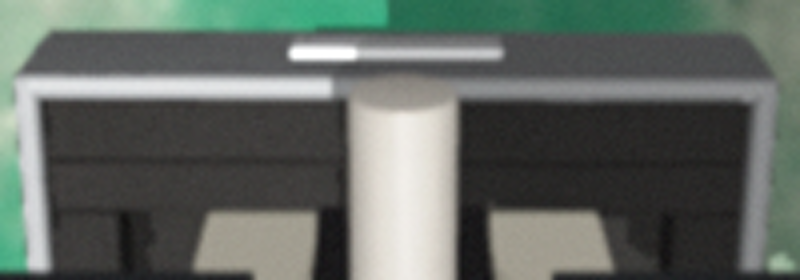

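```bash
python3 - <<'E'
from h import *
w=capture("wrist");s=get_state();R=tool(s)
f=lambda a,b,z: onz(w,180+(a+.5)/4-.5,205+(b+.5)/4-.5,z)
O=np.array([.5348,-.1653,0]);y=np.radians(-4.34);X=np.array([np.cos(y),np.sin(y),0]);Y=np.array([-np.sin(y),np.cos(y),0])
for n,p,z in [("slotL top",(126,240),.032),("slotR top",(667,240),.032),("rimL",(17,77),.036),("rimR",(775,77),.036),("slotfront",(200,210),.032),("chan-lip front?",(200,160),.032)]:
    q=f(*p,z)-O; print(n,"case xy",(q@X).round(4),(q@Y).round(4))
P=O-.0158*X-.0005*Y; print("pocket",P, "pin end", )
# pin in gripper: end centre & direction
A,B=f(403,95,.203),f(403,270,.203);print("tool y ang",np.degrees(np.arctan2(R[1,1],R[0,1])))
print("delta in tool",R.T@(P-s["tcp_pos"]), s["tcp_pos"])
# pin axis from silhouettes
for u in (349,458):
  a=f(u,100,.2048);b=f(u if u>400 else u,270,.2048); d=b-a;print(np.degrees(np.arctan2(d[1],d[0])))
E
```

```text
slotL top case xy -0.0259 -0.0648
slotR top case xy -0.0253 0.0644
rimL case xy -0.069 -0.0863
rimR case xy -0.0683 0.0862
slotfront case xy -0.0337 -0.0467
chan-lip front? case xy -0.0466 -0.0461
pocket [ 0.51900747 -0.1646029   0.        ] pin end
tool y ang 175.4036961755608
delta in tool [ 0.20076627 -0.08910844 -0.00125389] [ 0.43028815 -0.15621566  0.20076732]
-5.220601268689794
-3.918199968915281
```

Emit:
play_rows:
  series: [0.01,-0.025,-0.001,0,0.025,-0.03,0,0,0.03,-0.025,0,0,0.03,-0.0091,0,0,0.025,0,0,0]

```text
time_s: 24.75
tcp_pos: [0.5208, -0.1646, 0.0784]
eef_rot: [116.6, 90.0, -158.0]
contact_force: [-1.0, 0.9, -0.8]
gripper_width: 0.0115
```

Emit:
play_rows:
  series: [0.015,0,0,0,0.005,0,0,0,0,0,0,0,0,0,0,0,0,0,0,0]

```text
time_s: 25.17
tcp_pos: [0.5201, -0.1645, 0.0622]
eef_rot: [-89.4, 89.9, -4.0]
contact_force: [0.3, -0.5, -0.2]
gripper_width: 0.0117
```

```bash
python3 - <<'E'
from h import *
w=capture("wrist");s=get_state();R=tool(s)
print(s["time_s"],s["tcp_pos"],s["contact_force"]); print(R.T@(np.array([.5189,-.1644,0])-s["tcp_pos"]),np.degrees(np.arctan2(R[1,2],R[0,2])))
cv2.imwrite("pics/w19.png",w["img"])
t=capture("scene");crop(t,235,375,120,235,5,"pics/s19.png")
E
```

```text
25.2167 [ 0.52008948 -0.16443577  0.06230683] [0.02402749 0.48380391 0.90443753]
[ 6.23033975e-02  1.35610895e-03 -6.94786497e-05] 85.36938124536502
```

View pics/w19.png

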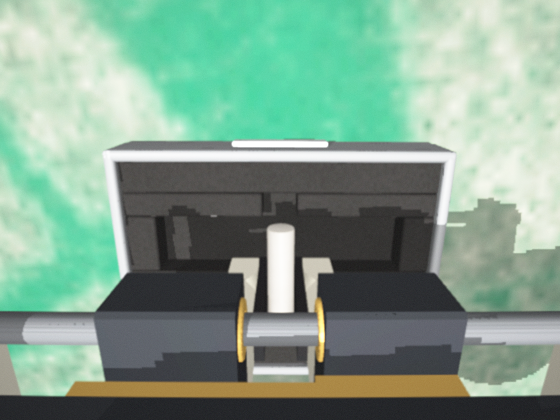

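View pics/s19.png

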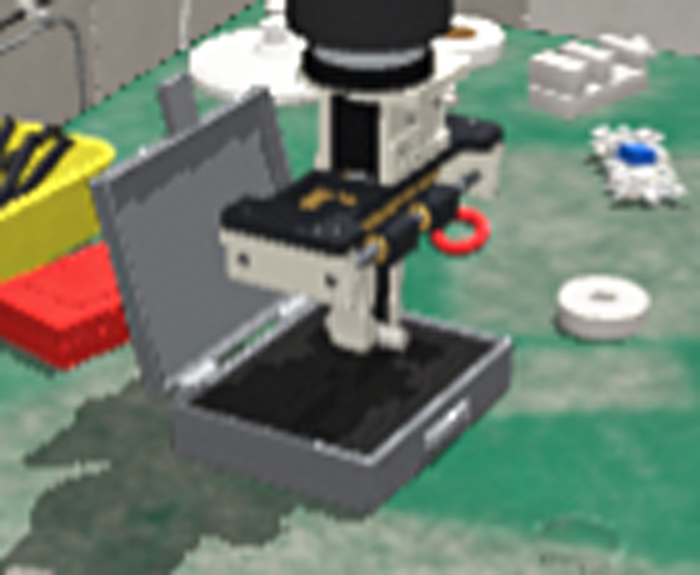

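Wrist view: the channel's front end is at (263–297, 193), the slot ends are near columns 160 and 397, and the pin is centred at column 281.

```bash
python3 - <<'E'
from h import *
w=capture("wrist");s=get_state();R=tool(s)
crop(w,100,460,135,280,2.2,"pics/w19c.png")
O=np.array([.5348,-.1653,0]);y=np.radians(-4.34);X=np.array([np.cos(y),np.sin(y),0]);Y=np.array([-np.sin(y),np.cos(y),0])
for n,p,z in [("chanL",(263,194),.032),("chanR",(297,194),.032),("slotL",(161,216),.032),("slotR",(400,216),.032),("rimL",(105,153),.036),("rimR",(455,153),.036)]:
    q=onz(w,*p,z)-O; print(n,"case xy",(q@X).round(4),(q@Y).round(4))
q=onz(w,280.5,231,.068)-O; print("pin front end top",(q@X).round(4),(q@Y).round(4))
q=s["tcp_pos"]-O; print("tcp",(q@X).round(4),(q@Y).round(4))
E
```

```text
chanL case xy -0.0454 -0.0086
chanR case xy -0.0453 0.009
slotL case xy -0.0336 -0.0626
slotR case xy -0.0329 0.0634
rimL case xy -0.0679 -0.0855
rimR case xy -0.067 0.0862
pin front end top -0.0391 0.0004
tcp -0.015 -0.0002
```

View pics/w19c.png

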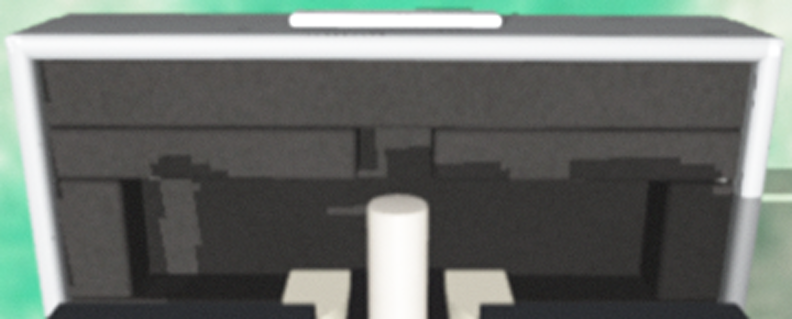

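Emit:
play_rows:
  series: [0,0.0015,0.0003,-0.004,0.01,0,0,0,0.012,0,0,0,0.01,0,0,0,0.004,0,0,0]

```text
time_s: 25.73
tcp_pos: [0.5165, -0.1639, 0.023]
eef_rot: [90.7, 89.9, 176.2]
contact_force: [-0.9, -1.1, 0.2]
gripper_width: 0.0117
```

Emit:
play_rows:
  series: [0.002,0,0,0,0.001,0,0,0,0,0,0,0,0,0,0,0,0,0,0,0]

```text
time_s: 26.15
tcp_pos: [0.5179, -0.164, 0.0222]
eef_rot: [-86.7, 90.0, -1.2]
contact_force: [-0.5, -0.5, -0.4]
gripper_width: 0.0119
```

```bash
python3 - <<'E'
from h import *
w=capture("wrist");s=get_state()
print(s["time_s"],s["tcp_pos"],s["contact_force"])
cv2.imwrite("pics/w20.png",w["img"])
E
```

```text
26.2 [ 0.51789472 -0.16401459  0.02215471] [-0.5054942   0.02778404  0.08105875]
```

View pics/w20.png

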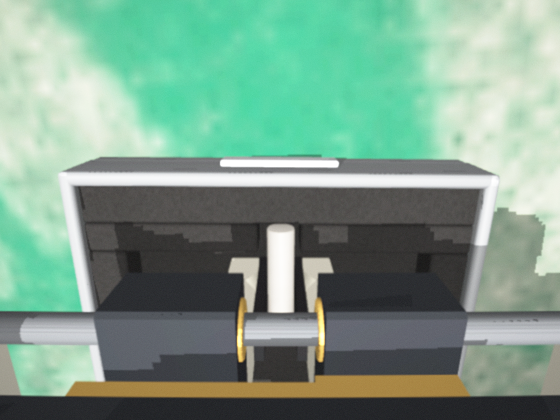

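The pin (columns 266–295) is inside the channel (261–301), with no contact force. I'll lower it gently.

Emit:
play_rows:
  series: [0.0015,0,0,0,0.001,0,0,0,0.0005,0,0,0,0,0,0,0,0,0,0,0]

```text
time_s: 26.62
tcp_pos: [0.5176, -0.164, 0.0187]
eef_rot: [96.5, 90.0, -178.0]
contact_force: [0.1, 0.7, -0.8]
gripper_width: 0.0119
```

Emit:
play_rows:
  series: [0.0006,0,0,0,0.0004,0,0,0,0,0,0,0,0,0,0,0,0,0,0,0]

```text
time_s: 27.03
tcp_pos: [0.5176, -0.164, 0.0178]
eef_rot: [-97.4, 90.0, -11.8]
contact_force: [-0.2, 0.3, 0.0]
gripper_width: 0.0121
```

Emit:
play_rows:
  series: [0.0004,0,0,0,0,0,0,0,0,0,0,0,0,0,0,0,0,0,0,0]

```text
time_s: 27.45
tcp_pos: [0.5176, -0.164, 0.0177]
eef_rot: [-110.9, 90.0, -25.3]
contact_force: [-2.0, 0.7, 4.7]
gripper_width: 0.0117
```

Emit:
play_rows:
  series: [0.0004,0,0,0,0,0,0,0,0,0,0,0,0,0,0,0,0,0,0,0]

```text
time_s: 27.87
tcp_pos: [0.5176, -0.164, 0.0177]
eef_rot: [-109.5, 90.0, -23.9]
contact_force: [-2.2, 2.1, 9.4]
gripper_width: 0.0122
```

The pin has touched the floor: 9 N and no further descent. I'll release it and withdraw.

Emit:
play_rows:
  series: [-0.0004,0,0,0,0,0,0,0,0,0,0,0,0,0,0,0,0,0,0,0]
  jaw: 40

```text
time_s: 28.28
tcp_pos: [0.5175, -0.164, 0.0172]
eef_rot: [91.7, 90.0, 177.3]
contact_force: [-0.1, 0.4, 0.4]
gripper_width: 0.034
```

Emit:
play_rows:
  series: [-0.003,0,0,0,-0.01,0,0,0,-0.02,0,0,0,-0.035,0,0,0,-0.035,0,0,0]

```text
time_s: 28.7
tcp_pos: [0.5167, -0.1641, 0.1215]
eef_rot: [98.3, 89.9, -176.1]
contact_force: [1.0, -0.1, -0.0]
gripper_width: 0.0348
```

Emit:
play_rows:
  series: [-0.035,0.01,0,0,-0.03,0.025,0,0,-0.02,0.035,0,0,0,0.03,0,0,0,0,0,0]

```text
time_s: 29.12
tcp_pos: [0.4138, -0.1561, 0.2077]
eef_rot: [-63.5, 89.8, 22.0]
contact_force: [-1.4, 0.8, -0.8]
gripper_width: 0.0352
```

```bash
python3 - <<'E'
from h import *
w=capture("wrist");s=get_state()
print(s["time_s"],s["tcp_pos"],s["contact_force"])
cv2.imwrite("pics/w21.png",w["img"])
t=capture("scene");crop(t,180,380,120,355,3,"pics/s21.png")
E
```

```text
29.1667 [ 0.41592562 -0.1562016   0.20742128] [-0.26540268  0.14896911  0.03473662]
```

View pics/w21.png

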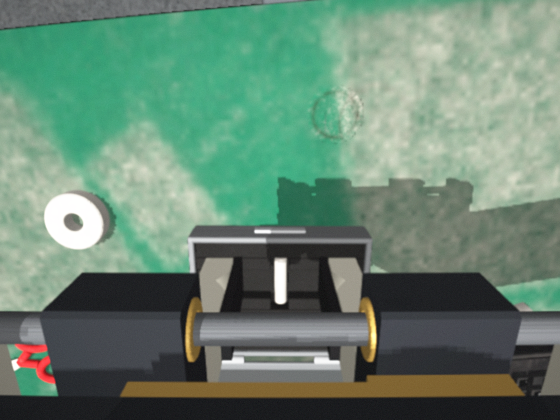

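View pics/s21.png

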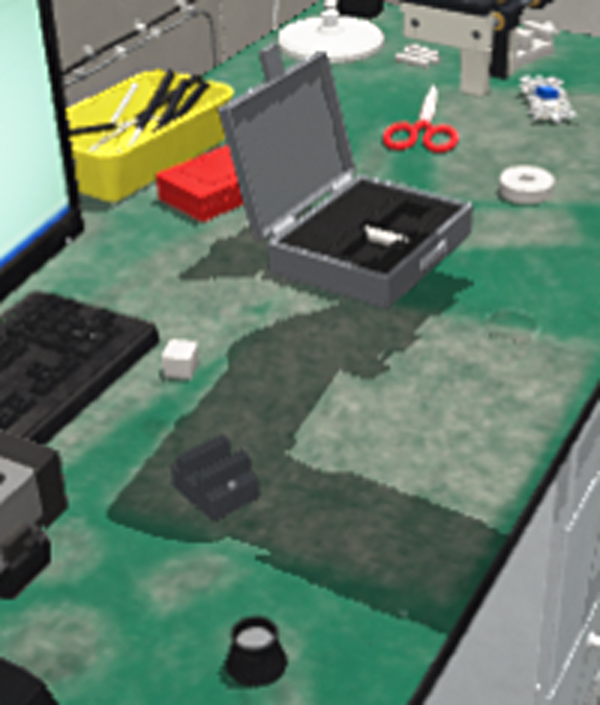

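Emit:
play_rows:
  series: [0,0,-0.04,0,0,0,-0.04,0,0,0,-0.04,0,0,0,-0.04,0,0,0,-0.03,0]

```text
time_s: 29.63
tcp_pos: [0.4035, -0.3486, 0.2051]
eef_rot: [115.9, 90.0, -158.5]
contact_force: [0.8, -0.1, -0.6]
gripper_width: 0.0351
```

```bash
python3 - <<'E'
from h import *
t=capture("scene");c=capture("top");print(get_state()["time_s"],get_state()["tcp_pos"])
crop(c,290,390,140,235,7,"pics/t22.png");crop(t,240,350,120,225,6,"pics/s22.png")
O=np.array([.5348,-.1653,0]);y=np.radians(-4.34);X=np.array([np.cos(y),np.sin(y),0]);Y=np.array([-np.sin(y),np.cos(y),0])
H=np.array([.604,-.1706,.036])
for a in (1.75,1.83):
  for yy in (.013,-.013,.088,-.088):
    r=.170 if abs(yy)<.05 else .138
    p=H+Y*yy+X*(-r*np.cos(a)+.010*np.sin(a))+np.array([0,0,r*np.sin(a)+.010*np.cos(a)])
    u=proj(t,p); print(a,yy,"crop",((u[0]-240)*6,(u[1]-120)*6))
E
```

```text
29.7333 [ 0.40320315 -0.34959617  0.20440146]
1.75 0.013 crop (np.float64(167.4572964455282), np.float64(97.53687263996665))
1.75 -0.013 crop (np.float64(196.9580556514727), np.float64(81.15895064667677))
1.75 0.088 crop (np.float64(90.66669376989046), np.float64(212.83090502012982))
1.75 -0.088 crop (np.float64(287.77502924543546), np.float64(96.40825525686319))
1.83 0.013 crop (np.float64(145.44077618260087), np.float64(100.14846410615519))
1.83 -0.013 crop (np.float64(175.08267844518912), np.float64(83.82046112708088))
1.83 0.088 crop (np.float64(72.63782854853167), np.float64(214.7487295313976))
1.83 -0.088 crop (np.float64(270.50264226576974), np.float64(98.64596049461767))
```

View pics/s22.png

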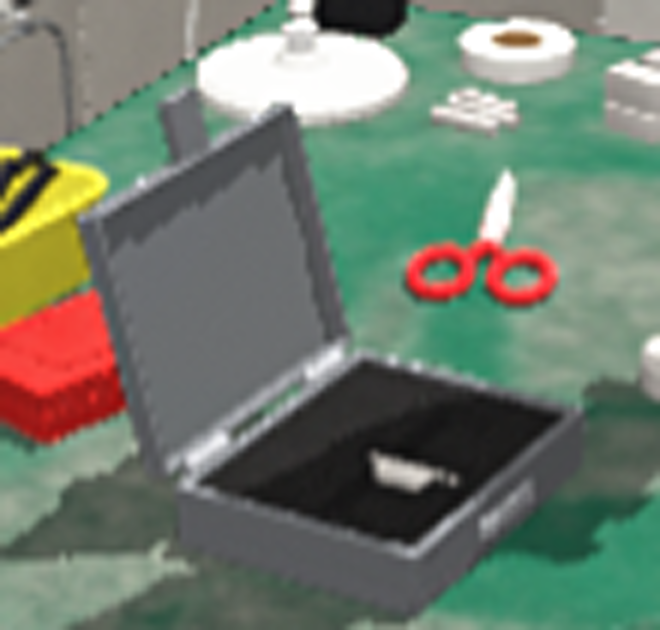

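View pics/t22.png

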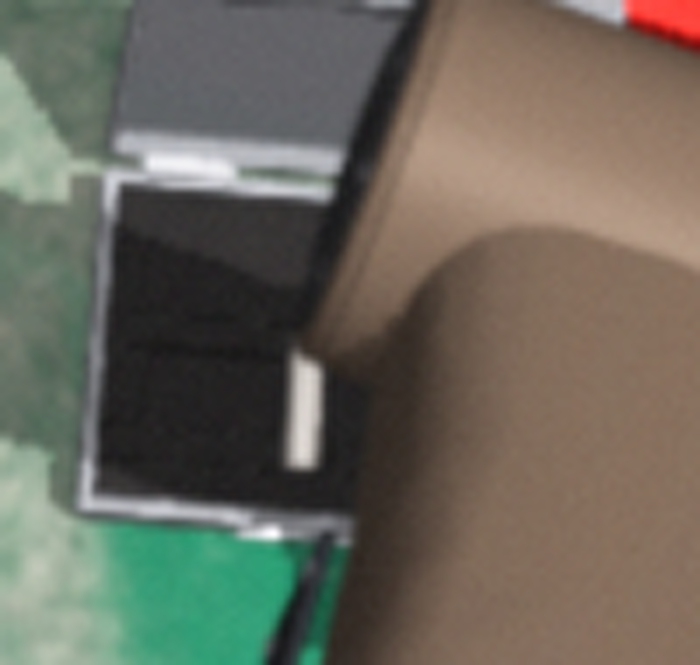

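```bash
python3 - <<'E'
from h import *
t=capture("scene")
y=np.radians(-4.34);X=np.array([np.cos(y),np.sin(y),0]);Y=np.array([-np.sin(y),np.cos(y),0]);H=np.array([.604,-.1706,.036])
for a in (1.75,1.79,1.83):
  for n,yy,r,zl in [("tab in",.013,.170,.002),("tab in",-.013,.170,.002),("tab out",.013,.17,.01),("cor in L",.088,.138,0),("cor out L",.088,.138,.015),("cor in R",-.088,.138,0),("cor out R",-.088,.138,.015),("low out L",.088,.0,.015)]:
    p=H+Y*yy+X*(-r*np.cos(a)+zl*np.sin(a))+np.array([0,0,r*np.sin(a)+zl*np.cos(a)])
    u=proj(t,p); print(a,n,round((u[0]-240)*6),round((u[1]-120)*6))
crop(t,245,300,125,205,9,"pics/s23.png")
E
```

```text
1.75 tab in 181 98
1.75 tab in 210 81
1.75 tab out 167 98
1.75 cor in L 108 213
1.75 cor out L 82 213
1.75 cor in R 304 96
1.75 cor out R 280 96
1.75 low out L 138 479
1.79 tab in 170 98
1.79 tab in 199 82
1.79 tab out 156 99
1.79 cor in L 98 213
1.79 cor out L 73 214
1.79 cor in R 295 97
1.79 cor out R 271 98
1.79 low out L 138 480
1.83 tab in 158 99
1.83 tab in 188 83
1.83 tab out 145 100
1.83 cor in L 89 214
1.83 cor out L 64 215
1.83 cor in R 286 97
1.83 cor out R 263 99
1.83 low out L 138 481
```

View pics/s23.png

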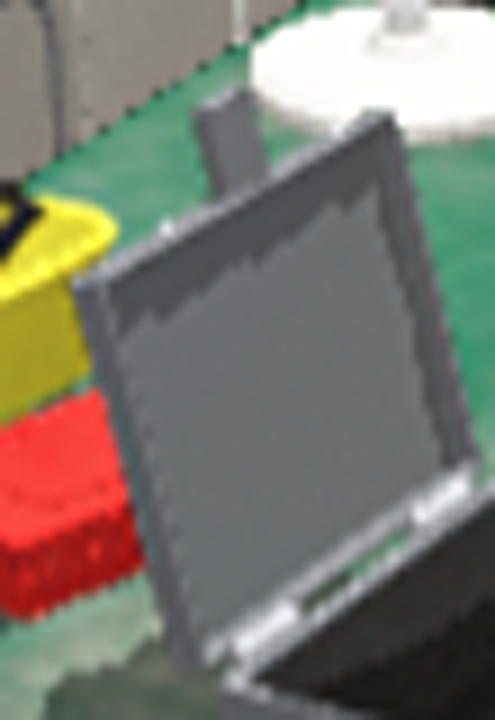

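The lid's left corner and tab edges fit about 1.8 rad once a common offset is removed, which matches the stop. The pin lies in the channel and nothing is being touched, so I'm handing in.

Emit:
play_rows:
  series: [0,0,0,0,0,0,0,0,0,0,0,0,0,0,0,0,0,0,0,0]

```text
time_s: 30.2
tcp_pos: [0.4036, -0.345, 0.2057]
eef_rot: [-102.5, 90.0, -16.8]
contact_force: [-0.9, -0.1, 0.4]
gripper_width: 0.0353
```

```bash
python3 - <<'E'
from plant import close_job
print(close_job())
E
```

```text
the job is handed in; nothing more can be done
None
```

The job is handed in at about 30 s: the lid held at half way, was then opened to its stop, and the pin now lies lengthwise in the pocket.

- **Hinge check:** I lifted the lid to about 0.80 rad (by the tool's position) and took the hand away for about 2 s. It looked unchanged in two pictures about 1.3 s apart. The camera's angle check (0.79 rad) can't be trusted: it gave a radius of 204 mm against the true 170 mm, so I had probably picked the scissors behind the lid.
- **Full opening:** I pushed the lid until it stopped moving, at 17 N. In the last picture it measures about 1.81 to 1.82 rad against 1.83. That fit needed a shift of about 12 px in the enlarged picture to allow for calibration error.
- **Pin:**
  - **Cradle grasp:** The first grip was too shallow and slid the pin about 3 mm along the trough, so I opened, lowered and regripped.
  - **Bench and regrip:** I laid the pin on the bench and took it again by its sides.
  - **Placing:** I lowered it until it touched the pocket floor, at about 9 N, and released it there. The last pictures show it lying in the channel, though the arm covered part of the top view.
- **Bystanders:** The hand never went near the steel block, the loupe or the ring gauge. They look undisturbed in the pictures, but I did not measure them again.

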